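# Press a dowel home with bench locking pliers and free the plate

## Task

Slide the jig plate, dowel end first, between the rails under the open jaw of the bench-mounted locking pliers until it bears on the stop screw at their end; how far that screw stands out is not known, so feel for it and do not ram it. Push the pliers' upper handle down, firmly but without forcing it, until they go over centre and stay locked with your hand off, which presses the dowel fully in; then free the plate by flicking the release lever's thumb tab instead of prying the handle. Leave the plate lying between the rails at the stop with the jaw wide open, and leave the tools round about where they are.

Things in the scene. Friction and masses are not known exactly. Their poses are not given: they have to be found in the camera images.
- clamp: Locking pliers standing upright on a grey base plate (232 x 74 x 8 mm, x = -84 to 148 mm) fixed to the bench; lower jaw (a steel anvil, x = -90 to -10 mm, top 20 mm above the bench, front edge sloped) and lower handle are fixed, upper jaw and upper handle move. Origin on the bench below the jaw's pivot; x level from the mouth to the handle ends, y across, z up. In front of x = -90 mm is only bench.
- rails: Two aluminium rails 10 mm high fixed on the anvil; origin and axes as the clamp's. They run from x = -85 to -28 mm, the first 9 mm flared outward, and leave a channel 42 mm wide on y = 0 for the plate, which slides in along +x at z = 20 mm with its x along this x.
- end_stop: Steel bracket closing the channel at x = -17 mm (origin and axes as the clamp's). It carries an adjustable stop screw (head 12 mm wide, 27 mm above the bench) whose face may stand anywhere from x = -33 to -23 mm: where the last user set it, not measured. The plate is home when its +x end bears on it (plate origin at x = -81 to -71 mm). Meet it gently, under 25 N.
- pad_face (a point): Centre of the round pressure pad (18 mm) under the upper jaw, which comes down at x = -46 mm (clamp frame) on a stiff spring. Open, its lowest edge is 47 mm above the bench, so a plate with its dowel passes below it; the open jaw reaches forward to x = -62 mm and up to 95 mm.
- plate: Loose steel jig plate 96 x 40 x 14 mm (long along its x), about 0.38 kg, flat on the bench. Origin: centre of its underside, z up. A steel dowel (8 mm) stands 5 to 7 mm proud of the top at x = +30 mm; this end goes in first. Two screw holes at x = -34 and -4 mm. Hold it across the 40 mm width near its -x end (x = -33 mm), which stays outside the rails.
- pin_top (a point): Centre of the dowel's upper end, in the plate's frame at x = 30, y = 0 mm, 19 to 21 mm above the underside at first, 14 mm (flush with the plate) when pressed home.
- pin (a joint): How far the dowel has been driven in, m: 0 to 0.002 at the start, 0.0063 to 0.007 flush and fully home. A press fit that takes some 32 N, more than a finger should push.
- grip (a point): On the upper face of the black grip (21 mm wide) at the rear end of the upper handle, where it is pushed down. Clamp frame: x = 140, z = 136 mm open, by an arc to x = 153, z = 52 mm locked. It takes 2 N at first, about 10 N while the dowel goes in (grip 115 to 80 mm high), then less; past centre (62 mm) it falls away onto its stop. Over 35 N is forcing.
- handle (a joint): Angle between upper handle and toggle link, rad: 0 fully open, 0.86 dead centre, 0.96 locked on the stop. A spring opens the pliers fully when they are not locked.
- thumb_tab (a point): Centre of the ribbed face of the release lever's thumb tab, an upright steel tab 18 mm wide, 6 mm thick, standing up through the upper handle; flicked by pushing this face along +x of the clamp (away from the mouth). Clamp frame: x = 72, z = 85 mm locked (tab's top at 94 mm, the handle's flat top before it at 64 mm); x = 56, z = 116 mm open.
- release (a joint): Angle of the release lever, rad: 0 at rest, 0.6 fully flicked. With the pliers locked the tab has 1 mm of play, then takes 8 to 15 N; by 0.35 (12 mm at the tab) the pliers have sprung open, lifting handle and tab. It springs back.
- jig_block: Bystander: small aluminium block with a pocket, 40 x 60 x 22 mm, loose on the bench on the robot's side. Origin: centre of its underside.
- screwdriver: Bystander: red screwdriver, 141 mm long, loose on the bench beyond the handle ends. Origin: under its middle.
- nippers: Bystander: diagonal nippers with yellow grips, 128 mm long, loose on the bench beyond the handle ends. Origin: under their middle.
Not all that is in view belongs to the job. Leave any brown or red look-alike of the plate alone.

How it is judged:
On the way, in this order (a step that is already met when the one before it is completed fails the run):
1. the plate lies between the rails, dowel end in, up against the stop screw (pressed on it with at least 1 N), jaw still open (x of plate in the frame of clamp between -0.0835 and -0.068 m and y of plate in the frame of clamp between -0.003 and 0.003 m and z of plate in the frame of clamp between 0.017 and 0.023 m and x of pin_top in the frame of plate above 0.02 m and angle between the x axis of plate and the x axis of clamp, either way round below 0.05 rad and x of pin_top in the frame of clamp above -0.056 m and contact force between plate and end_stop above 1 N and value of joint handle below 0.2 rad), for 0.05 s.
2. the pliers are locked over centre with the hand off them and the dowel is driven fully in (value of joint handle above 0.92 rad and value of joint pin above 0.0055 m and x of plate in the frame of clamp between -0.0845 and -0.068 m and y of plate in the frame of clamp between -0.003 and 0.003 m and z of plate in the frame of clamp between 0.017 and 0.023 m and x of pin_top in the frame of plate above 0.02 m and angle between the x axis of plate and the x axis of clamp, either way round below 0.05 rad and contact force between the fingers and clamp below 0.3 N), for 0.3 s.
3. the release lever is flicked (value of joint release above 0.15 rad), for 0.01 s.
At the end, for the whole second after the job is handed in: the pliers stand fully open, the release lever is back at rest, the dowel is fully driven in (within 1.5 mm of flush), and the plate rests flat between the rails at the end stop (at most a few mm off) (value of joint handle below 0.1 rad and value of joint pin above 0.0055 m and x of plate in the frame of clamp between -0.087 and -0.068 m and y of plate in the frame of clamp between -0.003 and 0.003 m and z of plate in the frame of clamp between 0.017 and 0.023 m and x of pin_top in the frame of plate above 0.02 m and angle between the x axis of plate and the x axis of clamp, either way round below 0.05 rad and linear speed of plate below 0.02 m/s and value of joint release below 0.05 rad); the robot touches nothing.
It fails at once if the plate is rammed into the end stop with more than 25 N while the jaw is open (contact force between plate and end_stop above 25 N and value of joint handle below 0.15 rad).
It fails at once if the pliers are forced with more than 35 N (contact force between the fingers and clamp above 35 N).
It fails at once if jig block moved by more than 2 cm (distance of jig_block from where it was at the start of the episode above 0.02 m).
It fails at once if screwdriver moved by more than 2 cm (distance of screwdriver from where it was at the start of the episode above 0.02 m).
It fails at once if nippers moved by more than 2 cm (distance of nippers from where it was at the start of the episode above 0.02 m).
It also fails if it takes over 67 s, if anything falls off the work surface, if the arm or the gripper's body presses on something with over 40 N, if the wrist force passes 120 N, or if a joint passes its speed limit or range.

## Robot

A 6-joint arm with a two-finger parallel gripper is mounted at the origin on a cart in front of the work surface, level with it; the furniture and walls round the work are solid. World frame = base frame: x ahead of the robot, y to its left, z up, the work surface at z = 0. Lengths are in m, angles in rad, forces in N, time in s.
With the tool pointing down it reaches from about 0.35 to 0.925 m from the base axis. Payload 6.4 kg.
Tool frame: the origin (TCP) lies on the centre line of the jaws, within the pads' length; the fingertips stand 14 mm ahead of it and the grasp point (between the pads) lies 5 mm behind it; z points along the fingers, y is the line along which they close (so a half turn about z gives the same grasp; the last joint's range is limited). The gripper opens to 85 mm and grips with 20 to 120 N. Pads are 22 mm wide; open, the fingers measure 114 mm over their backs; the gripper's body (76 mm by 85 mm) begins 54 mm behind the grasp point. The pads swing forward as they close: fully open they stand 13 mm farther back than shut.
Start: joints at [-1.52, 0.245, 1.558, -0, 1.339, -0.174], TCP at [0.145, -0.634, 0.224] pointing down, gripper open.
Joint ranges: [-3.13, 3.13], [-1.02, 2.26], [0.13, 2.54], [-0.95, 4.09], [0.21, 2.88], [-2.74, 2.74]. Speed limits (rad/s): [2.57, 2.57, 3.14, 3.14, 3.14, 3.14].

## Interface

Orientations are given as a unit quaternion [w, x, y, z].
In Python, from rig import ctrl gives the robot as it stands.
- The arm moves only by the tool arm_command, never from a script. Its argument "targets" is one flat list of numbers, 7 for each row, row after row: the finger opening in m, from 0 to 0.0854, then the shift along the tool's x, y, z in m, then the turn, a rotation vector about the tool's x, y, z in degrees. A call has 1 to 5 rows; each row is the pose to reach, as a shift and turn from the pose commanded when the call began, along the tool's axes at that moment; what a row does not reach only later rows make up. A row lasts 1/10 s, in which the tool goes at most 50 mm and 8.59 degrees, less where a joint would pass 70% of its speed; a pose out of reach is approached as far as the arm can. A call with a gripper value outside its range is refused whole. The fingers move at their own pace and stop on an object; the grip force is fixed at half the most. Time passes only in rows, so rows that repeat a pose let the fingers close. It gives the time, the measured TCP pose, the force, the opening and the grip force at its end, in the units of the state.
- ctrl.get_obs(): the state, without advancing time (a new reading comes with each control period).
- ctrl.get_image(name): name is "side" or "top"; returns a dict with "color" (384x512x3 uint8, red, green, blue), "depth" (384x512 float32, m along the optical axis (not along the pixel's ray), 0 where there is no reading), "vertical_fov" (degrees; the focal length in pixels is half the picture's height over the tangent of half this angle, whatever the lens; pixels are square), "cx", "cy" (the principal point, pixels), "k1" (the pictures are not rectified: a ray, as slopes to the right and down, at radius r is drawn at 1 + k1 r^2 times it, then the intrinsics apply), "origin" and "attitude" of the camera in the world. Camera axes: x right, y down, z forward; pixel columns grow to the right and rows downward; lengths in m; the calibration is good to about 2 mm. A picture is of the moment at which its call begins.
- ctrl.finish_job(): hands the job in; it is judged then, once.
Trained networks look in the newest picture that a camera, given by its name, has taken for a name from the list of things; names that differ only in an ending like _2 or _b are one class to them, and where a whole thing is asked for, a point or a joint stands for the part that bears it (a point fixed in the world has none). Each returns a list of dicts, best first, with "p" (0 to 1); they miss things now and then, are a little off and sometimes report something else, mostly with a low value. They report only what shows in the picture. A call takes as long as a camera call. They do not tell look-alikes from the thing itself.
- ctrl.silhouettes(camera, label): "mask" (384x512 bool, what is visible of it) and "extent" ([left, top, width, height] in pixels, round what is visible of it).
- ctrl.landmark_of(camera, label): "uv" ([column, row] in pixels: a listed point, or the origin of a listed thing).
The state is a dict: "time_s": time; "joints": joint angles; "joint_velocities": joint speeds; "effort": joint torques, N m; "eef_pos": TCP position; "tool_rot": TCP orientation; "contact_force": force on the tool from outside, world axes, zero at the start; "wrist_torque": the same for the moment, N m; "gripper_width": finger opening in m; "grasp_force": force on a finger pad.
Only numpy, scipy, OpenCV 4.12 (cv2) and the standard library are available. Lean on these libraries where they do the work, as an engineer would, in place of code of your own. Each camera call takes 0.05 s, during which the arm holds its last target. There are 200 camera calls.

## Working session

There is one attempt and no reset: what is moved stays moved. The work goes in short steps, Python scripts to look and compute and a tool call to move; the robot and the scene stay as the last step left them, time stands still between calls to the robot, and variables do not carry over. Pictures are saved under pics/ and viewed, at most 10 in all, crops included, and the job is handed in when it is done.

Besides the shell and the picture viewer there is one more tool, called after "Call:" as name(argument=value, ...) on one line, values as JSON. arm_command: Moves the arm, as the interface text tells. Its arguments: {"type":"object","properties":{"targets":{"type":"array","items":{"type":"number"}}},"required":["targets"]}

```bash
mkdir -p pics; ls; cat > h.py <<'E'
import numpy as np, cv2
from scipy.spatial.transform import Rotation as R
from rig import ctrl
def rot(q):
    q=np.asarray(q,float)
    return q if q.shape==(3,3) else R.from_quat([q[1],q[2],q[3],q[0]]).as_matrix()
def K(im):
    h=im['color'].shape[0]; f=h/2/np.tan(np.radians(im['vertical_fov'])/2); return f
def ray(im,uv):
    f=K(im); d=np.array([(uv[0]-im['cx'])/f,(uv[1]-im['cy'])/f]); s=d.copy()
    for _ in range(20): s=d/(1+im['k1']*(s@s))
    return rot(im['attitude'])@np.array([s[0],s[1],1.])
def atz(im,uv,z):
    o=np.array(im['origin']); r=ray(im,uv); return o+r*(z-o[2])/r[2]
def atdepth(im,uv):
    u,v=int(round(uv[0])),int(round(uv[1])); p=im['depth'][max(v-1,0):v+2,max(u-1,0):u+2]; p=p[p>0]
    return np.array(im['origin'])+ray(im,uv)*np.median(p) if p.size else None
def proj(im,P):
    c=rot(im['attitude']).T@(np.array(P)-im['origin']); s=c[:2]/c[2]; s=s*(1+im['k1']*(s@s)); return s*K(im)+[im['cx'],im['cy']]
def save(im,name,box=None,scale=1):
    c=im['color'][:,:,::-1]
    if box: c=c[box[1]:box[3],box[0]:box[2]]
    cv2.imwrite('pics/'+name,cv2.resize(c,None,fx=scale,fy=scale,interpolation=cv2.INTER_CUBIC))
E
python3 - <<'E'
from h import *
np.set_printoptions(precision=4,suppress=True)
o=ctrl.get_obs(); print(o)
ims={}
for n in ('top','side'):
    im=ctrl.get_image(n); ims[n]=im; print(n,im['origin'],im['attitude'],im['vertical_fov'],im['cx'],im['cy'],im['k1'])
    for l in ('clamp','plate','pin_top','grip','thumb_tab','pad_face','jig_block','screwdriver','nippers','end_stop','rails'):
        for d in ctrl.landmark_of(n,l)[:3]:
            print(l,np.array(d['uv']),round(d['p'],2),atdepth(im,d['uv']))
cv2.imwrite('pics/a.png',cv2.resize(np.vstack([ims['top']['color'],ims['side']['color']])[:,:,::-1],None,fx=.78,fy=.78))
save(ims['top'],'top.png',None,1.5); save(ims['side'],'side.png',None,1.5)
E
```

```text
pics
{'time_s': 0.0, 'joints': array([-1.5201,  0.2458,  1.559 , -0.    ,  1.3387, -0.174 ]), 'joint_velocities': array([ 0.0001, -0.0001, -0.0004, -0.0014, -0.0004, -0.0014]), 'effort': array([  0.0009, -42.9503, -32.6133,  -0.0001,   0.0053,   0.    ]), 'eef_pos': array([ 0.1449, -0.6331,  0.2232]), 'tool_rot': array([-0.001 ,  0.9937,  0.1121,  0.    ]), 'contact_force': array([-0.0891, -0.3272, -0.2037]), 'wrist_torque': array([ 0.0242, -0.0017,  0.0112]), 'grasp_force': 0.0, 'gripper_width': 0.08521842565990916}
top [0.4577 0.0954 1.2635] [ 0.0214 -0.7039  0.7098 -0.0149] 51.67844935920076 254.26318020805195 196.05922486231472 -0.031981503469036374
clamp [240.4 183. ] 0.59 [0.5588 0.1475 0.0716]
plate [318.3 208.9] 0.96 [ 0.4798 -0.0948  0.0132]
plate [277.  247.7] 0.83 [0.3592 0.0366 0.0133]
plate [163.  205.7] 0.67 [0.4939 0.3954 0.0148]
pin_top [287.  169.5] 0.3 [0.5909 0.0113 0.1356]
grip [288.9 166.4] 0.87 [0.5995 0.0059 0.1377]
grip [363.7 166.8] 0.38 [ 0.6137 -0.2452 -0.0019]
grip [239.2 180.8] 0.18 [0.5658 0.1513 0.0689]
thumb_tab [258.3 176.5] 0.45 [0.5733 0.0935 0.1183
[... 208 characters left out ...]
25]
side [ 0.4221 -0.7781  0.8498] [-0.4183  0.9067 -0.0466  0.0269] 52.60372520375426 254.11093137746064 196.15697766579294 -0.10220499755439735
clamp [239.1 165.2] 0.55 [0.4995 0.3782 0.012 ]
plate [237.6 167.2] 0.71 [0.4929 0.3632 0.0142]
plate [246.5 271.8] 0.61 [ 0.4813 -0.1121  0.0094]
plate [203.  237.8] 0.6 [0.3649 0.023  0.0134]
grip [280.8 204.6] 0.67 [0.588  0.0092 0.1378]
grip [239.9 163.9] 0.27 [0.503  0.3855 0.0123]
thumb_tab [273.2 189.9] 0.6 [0.5798 0.0935 0.1219]
jig_block [223.7 215.4] 0.54 [0.4305 0.1143 0.0128]
screwdriver [268.  315.9] 0.51 [ 0.5205 -0.2588  0.0159]
screwdriver [237.7 165. ] 0.51 [0.4944 0.3792 0.0125]
nippers [305.1 313.1] 0.58 [ 0.6164 -0.2507 -0.0002]
```

View pics/top.png

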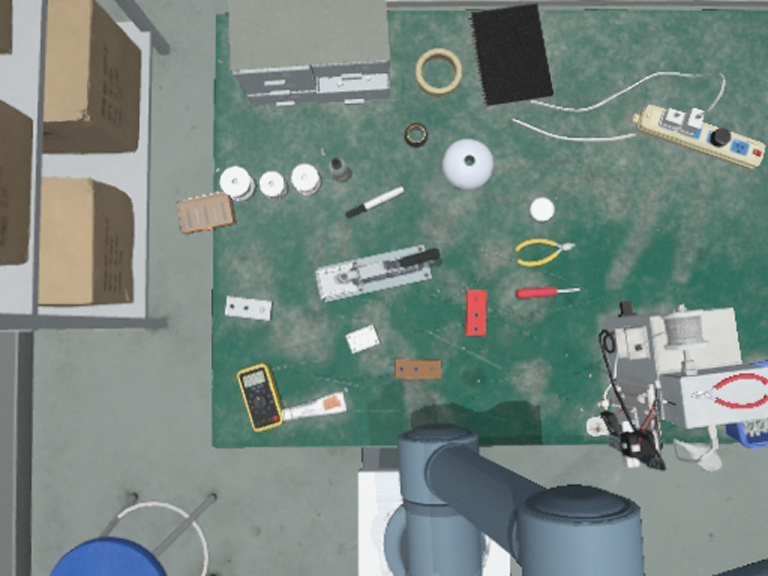

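View pics/side.png

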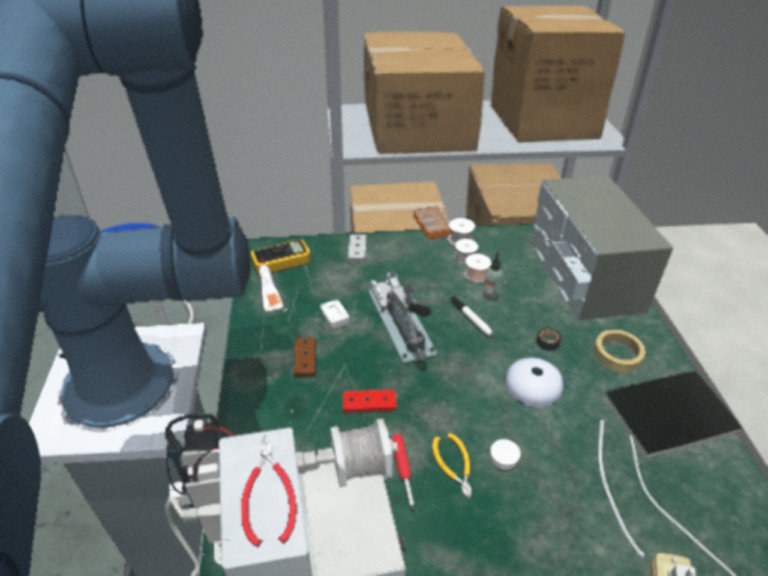

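The plate candidates in the top view are grey (165,205), red (318,209) and brown (278,246). The grey one fits: it is steel, and the red and brown ones are look-alikes. I'll confirm it in a crop and measure it and the clamp.

```bash
python3 - <<'E'
from h import *
np.set_printoptions(precision=4,suppress=True)
im=ctrl.get_image('top')
save(im,'crop1.png',(145,150,305,230),5)
for l in ('plate','clamp','rails','grip','thumb_tab','jig_block'):
    for d in ctrl.silhouettes('top',l)[:3]:
        m=d['mask'].astype(np.uint8); cs,_=cv2.findContours(m,0,1); c=max(cs,key=cv2.contourArea)
        z={'plate':.014,'clamp':.008,'rails':.03,'grip':.13,'thumb_tab':.12,'jig_block':.022}[l]
        P=np.array([atz(im,p,z)[:2] for p in c[:,0,:].astype(float)])*1000
        r=cv2.minAreaRect(P.astype(np.float32)); print(l,round(d['p'],2),d['extent'],'ctr',r[0],'size',r[1],r[2], cv2.boxPoints(r).tolist() if l=='clamp' else '')
im2=ctrl.get_image('side')
for d in ctrl.silhouettes('side','plate')[:3]:
        m=d['mask'].astype(np.uint8); cs,_=cv2.findContours(m,0,1); c=max(cs,key=cv2.contourArea)
        P=np.array([atz(im2,p,.014)[:2] for p in c[:,0,:].astype(float)])*1000
        r=cv2.minAreaRect(P.astype(np.float32)); print('side plate',round(d['p'],2),r)
c1=im2['color'][145:185,215:265][:,:,::-1]; c2=im2['color'][175:245,235:305][:,:,::-1]
cv2.imwrite('pics/crop2.png',np.hstack([cv2.resize(c1,(400,320),interpolation=2),cv2.resize(c2,(320,320),interpolation=2)]))
E
```

```text
plate 0.83 [262.5, 243.9, 33.3, 7.7] ctr (362.99896240234375, 34.97575378417969) size (97.25431060791016, 40.593204498291016) 89.5367660522461 
plate 0.77 [149.6, 197.8, 33.8, 14.2] ctr (494.615478515625, 388.32525634765625) size (98.72789764404297, 40.37697219848633) 82.4836196899414 
plate 0.68 [312.3, 191.7, 15.3, 32.1] ctr (481.1639099121094, -93.76641845703125) size (44.147010803222656, 97.70182800292969) 89.01001739501953 
clamp 0.78 [208.8, 162.1, 85.9, 36.1] ctr (567.1889038085938, 113.02558135986328) size (78.35623931884766, 266.9974060058594) 12.250717163085938 [[500.5758361816406, 235.17111206054688], [557.2300415039062, -25.74634552001953], [633.802001953125, -9.119949340820312], [577.1477661132812, 251.79751586914062]]
clamp 0.4 [343.7, 194.3, 40.5, 6.0] ctr (522.672607421875, -222.20486450195312) size (20.677494049072266, 83.20674896240234) 3.8915157318115234 [[509.5341491699219, -181.39907836914062], [515.1812744140625, -264.4139709472656], [535.81103515625, -263.0106506347656], [530.1639404296875, -179.99575805664062]]
grip 0.63 [240.5, 166.0, 54.1, 20.3] ctr (574.251
[... 173 characters left out ...]
e (25.947994232177734, 14.20904541015625) 79.97411346435547 
thumb_tab 0.57 [257.1, 174.7, 9.1, 6.0] ctr (573.05859375, 85.6531982421875) size (23.16218376159668, 8.72108268737793) 89.47930145263672 
jig_block 0.72 [230.1, 219.1, 21.9, 17.7] ctr (427.8907775878906, 146.73880004882812) size (41.049530029296875, 61.506202697753906) 22.136219024658203 
side plate 0.71 ((482.1692199707031, -98.7786636352539), (49.039276123046875, 96.46595001220703), 84.42546081542969)
side plate 0.65 ((493.5516052246094, 375.3377380371094), (106.53376007080078, 36.79188537597656), 82.36197662353516)
side plate 0.62 ((366.829345703125, 24.6083927154541), (102.82262420654297, 43.49301528930664), 88.56940460205078)
```

View pics/crop1.png

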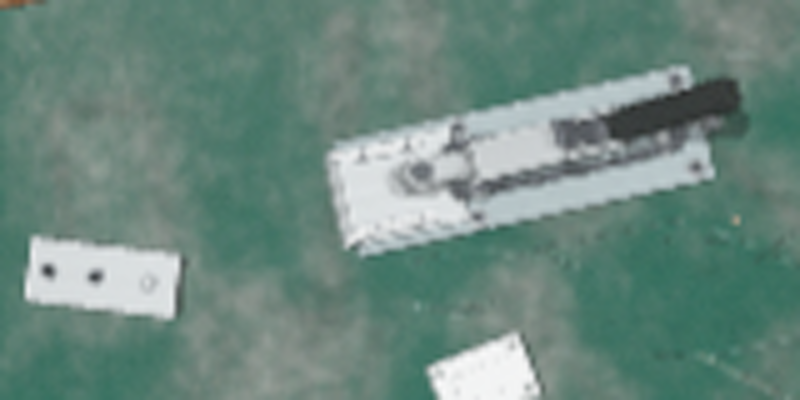

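View pics/crop2.png

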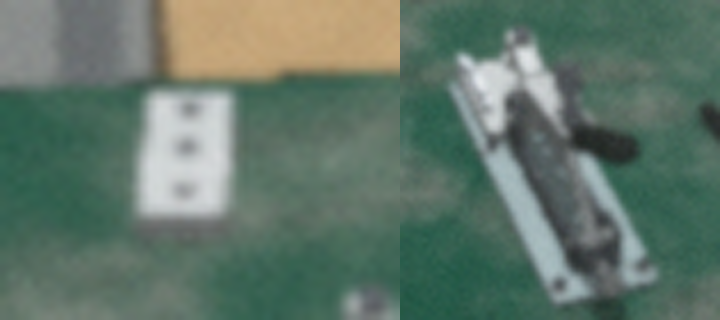

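The crop confirms it: the grey plate has two dark holes on the left, at (154,204) and (164,205), and the dowel ring on the right at (175,207). So the dowel end points to -y, roughly toward the clamp mouth, whose axis tilts about 12°. The mouth is at left near (213,190) and the handle end is at right (290,170). I'll fit the clamp base edges precisely next.

```bash
python3 - <<'E'
from h import *
np.set_printoptions(precision=4,suppress=True)
im=ctrl.get_image('top'); A=np.zeros((384,512,3))
for i in range(3): A+=ctrl.get_image('top')['color']
A=A/3; g=A[:,:,1]-A[:,:,0]   # greenness: bench ~ +
def edge(p0,p1,z,out,n=25,L=4):
    # p0,p1 crop px -> find subpixel crossing along normal
    a=np.array(p0)/5+[145,150]-.4; b=np.array(p1)/5+[145,150]-.4; d=(b-a)/np.linalg.norm(b-a); nrm=np.array([-d[1],d[0]]); 
    if nrm@np.array(out)<0: nrm=-nrm
    pts=[]
    for t in np.linspace(.05,.95,n):
        c=a+(b-a)*t; s=np.arange(-L,L+.01,.1); q=c+s[:,None]*nrm
        v=cv2.remap(g.astype(np.float32),q[:,0].astype(np.float32)[None],q[:,1].astype(np.float32)[None],1)[0]
        lo,hi=np.median(v[:15]),np.median(v[-15:])
        if hi-lo<10: continue
        k=np.argmax(v>(lo+hi)/2); pts.append(atz(im,q[k],z)[:2])
    pts=np.array(pts); 
    for _ in range(3):
        m=np.median(pts,0); c=pts.mean(0); u=np.linalg.svd(pts-c)[2][0]; r=(pts-c)@[-u[1],u[0]]; pts=pts[abs(r)<max(.0015,1.5*r.std())]
    c=pts.mean(0);u=np.linalg.svd(pts-c)[2][0]; u=u*(1 if u[1]<0 else -1); r=(pts-c)@[-u[1],u[0]]
    print(len(pts),c,u,'ang',np.degrees(np.arctan2(u[1],u[0])),'rms',r.std()); return c,u
print('clamp'); n=edge((390,249),(712,178),.006,(0,1)); f=edge((475,124),(680,69),.008,(0,-1)); e=edge((690,72),(714,176),.008,(1,0),10)
print('front'); fr=edge((329,155),(347,248),.02,(-1,0),10)
print('plate'); a=edge((35,238),(180,252),.014,(0,-1)); b=edge((28,300),(175,318),.012,(0,1)); c=edge((32,242),(25,298),.014,(-1,0),10); d=edge((180,255),(176,316),.008,(1,0),10)
def I(l,m):
    t=np.linalg.solve(np.c_[l[1],-m[1]],m[0]-l[0]); return l[0]+l[1]*t[0]
print('clamp corners rear',I(n,e),I(f,e)); print('front',I(n,fr),I(f,fr))
q=[I(a,c),I(a,d),I(b,c),I(b,d)]; print('plate',q,np.mean(q,0))
for nme in ('grip','thumb_tab','pad_face','end_stop'):
    for cam in ('top','side'):
        i2=ctrl.get_image(cam)
        for dd in ctrl.landmark_of(cam,nme)[:1]: print(nme,cam,dd['p'],atz(i2,dd['uv'],{'grip':.136,'thumb_tab':.116,'pad_face':.047,'end_stop':.03}[nme]))
E
```

```text
clamp
23 [0.5327 0.1055] [ 0.205  -0.9788] ang -78.17131460560866 rms 0.0005548294127755561
25 [0.614  0.0887] [ 0.2139 -0.9769] ang -77.64830710831062 rms 0.0004782337170216081
3 [0.5824 0.0077] [-0.974  -0.2266] ang -166.90157657380573 rms 0.00034948671601562454
front
10 [0.5416 0.2423] [-0.9748 -0.2229] ang -167.1218788667716 rms 0.0006210255620928517
plate
22 [0.5179 0.3904] [-0.1281 -0.9918] ang -97.3576708733036 rms 0.0005124324751301244
23 [0.4748 0.3934] [-0.1356 -0.9908] ang -97.7907826368201 rms 0.00044578338561688337
10 [0.5011 0.4376] [ 0.992  -0.1259] ang -7.234216601169334 rms 0.0005392625487655966
10 [0.4903 0.3399] [ 0.9942 -0.1075] ang -6.1717118559989395 rms 0.0007384546845179538
clamp corners rear [0.5545 0.0012] [0.6294 0.0186]
front [0.5058 0.2342] [0.5785 0.2508]
plate [array([0.5236, 0.4348]), array([0.5111, 0.3376]), array([0.4812, 0.4401]), array([0.4679, 0.3423])] [0.496  0.3887]
grip top 0.76 [0.5981 0.0155 0.136 ]
grip side 0.58 [0.5841 0.0013 0.136 ]
thumb_tab top 0.45 [0.5747 0.0961 0.116 ]
thumb_tab side 0.54 [0.5768 0.0962 0.116 ]
pad_face side 0.5 [0.4318 0.0807 0.047 ]
```

The measurements agree. Clamp origin is about (0.561, 0.155) with yaw -77.9°, and plate centre is about (0.496, 0.389) with yaw -97.5°. I'll lift and swing over.

Call:
arm_command(targets=[0.0854, 0, 0, -0.05, 0, 0, 0, 0.0854, 0, 0, -0.1, 0, 0, 0, 0.0854, 0, 0, -0.13, 0, 0, 0, 0.0854, 0.04, -0.028, -0.13, 0, 0, 0, 0.0854, 0.08, -0.056, -0.13, 0, 0, 0])

```text
time_s: 3.15
eef_pos: [0.2105, -0.5613, 0.3558]
tool_rot: [0.001, 0.994, 0.111, 0.0]
contact_force: [1.5, 0.0, 0.1]
gripper_width: 0.0854
grasp_force: 0.0
```

Call:
arm_command(targets=[0.0854, 0.04, -0.028, 0, 0, 0, 0, 0.0854, 0.08, -0.056, 0, 0, 0, 0, 0.0854, 0.12, -0.084, 0, 0, 0, 0, 0.0854, 0.16, -0.112, 0, 0, 0, 0, 0.0854, 0.2, -0.14, 0, 0, 0, 0])

```text
time_s: 3.65
eef_pos: [0.3751, -0.3785, 0.3545]
tool_rot: [0.0, 0.994, 0.112, 0.0]
contact_force: [0.5, 0.1, 0.2]
gripper_width: 0.0854
grasp_force: 0.0
```

Call:
arm_command(targets=[0.0854, 0.04, -0.028, 0, 0, 0, -7, 0.0854, 0.08, -0.056, 0, 0, 0, -14, 0.0854, 0.12, -0.084, 0, 0, 0, -21, 0.0854, 0.15, -0.112, 0, 0, 0, -28, 0.0854, 0.15, -0.14, 0, 0, 0, -35])

```text
time_s: 4.15
eef_pos: [0.491, -0.208, 0.354]
tool_rot: [-0.0, 0.912, 0.41, 0.0]
contact_force: [0.4, -0.4, -0.1]
gripper_width: 0.0857
grasp_force: 0.0
```

```bash
cat >> h.py <<'E'
np.set_printoptions(precision=4,suppress=True)
CO=np.array([.5610,.1546]); CA=np.radians(-77.9)
def to(x,y,z,ang=None):
    "shift (tool axes) and z-turn from measured pose; target world, tool x at world angle ang (deg)"
    o=ctrl.get_obs(); T=rot(o['tool_rot']); d=T.T@(np.array([x,y,z])-o['eef_pos']); a=np.degrees(np.arctan2(T[1,0],T[0,0]))
    print('t',o['time_s'],'pos',o['eef_pos'],'ang',round(a,2),'tilt',T[2],'shift',d,'turn',None if ang is None else round(a-ang,2),'F',o['contact_force'],'w',o['gripper_width'],'q6',o['joints'][5])
def cl(x,y=0): 
    u=np.array([np.cos(CA),np.sin(CA)]); return CO+x*u+y*np.array([-u[1],u[0]])
def incl(p): 
    u=np.array([np.cos(CA),np.sin(CA)]); d=np.array(p[:2])-CO; return d@u, d@np.array([-u[1],u[0]]), p[2]
E
python3 -c "
from h import *
to(.5007,.4234,.15,82.5)"
```

```text
t 4.15 pos [ 0.491 -0.208  0.354] ang 48.35 tilt [ 0.0006 -0.0004 -1.    ] shift [ 0.4781 -0.4123  0.2044] turn -34.15 F [ 0.3701 -0.3698 -0.0716] w 0.08567082104193356 q6 0.11316775198697537
```

Call:
arm_command(targets=[0.0854, 0.037, -0.032, 0, 0, 0, 0, 0.0854, 0.074, -0.064, 0, 0, 0, 0, 0.0854, 0.111, -0.096, 0, 0, 0, 0, 0.0854, 0.148, -0.128, 0, 0, 0, 0, 0.0854, 0.185, -0.16, 0, 0, 0, 0])

```text
time_s: 4.65
eef_pos: [0.4942, 0.0362, 0.3546]
tool_rot: [0.0, 0.914, 0.406, 0.0]
contact_force: [1.6, -0.4, 1.0]
gripper_width: 0.0854
grasp_force: 0.0
```

Call:
arm_command(targets=[0.0854, 0.037, -0.032, 0, 0, 0, -7, 0.0854, 0.074, -0.064, 0, 0, 0, -14, 0.0854, 0.111, -0.096, 0, 0, 0, -21, 0.0854, 0.148, -0.128, 0, 0, 0, -28, 0.0854, 0.185, -0.16, 0, 0, 0, -34])

```text
time_s: 5.15
eef_pos: [0.4996, 0.2809, 0.3545]
tool_rot: [0.0, 0.754, 0.657, 0.0]
contact_force: [0.5, -0.7, 0.6]
gripper_width: 0.0853
grasp_force: 0.0
```

```bash
python3 -c "
from h import *
to(.5007,.4234,.10,82.5)"
```

```text
t 5.15 pos [0.4996 0.2809 0.3545] ang 82.16 tilt [ 0.0002  0.0007 -1.    ] shift [ 0.1412 -0.0185  0.2546] turn -0.34 F [ 0.5471 -0.6539  0.6194] w 0.08531773666288085 q6 0.45141569611726573
```

Call:
arm_command(targets=[0.0854, 0.047, -0.006, 0, 0, 0, 0, 0.0854, 0.094, -0.012, 0.01, 0, 0, 0, 0.0854, 0.141, -0.0185, 0.02, 0, 0, 0, 0.0854, 0.141, -0.0185, 0.07, 0, 0, 0, 0.0854, 0.141, -0.0185, 0.12, 0, 0, 0])

```text
time_s: 5.65
eef_pos: [0.5019, 0.4231, 0.2344]
tool_rot: [0.0, 0.755, 0.656, 0.002]
contact_force: [1.4, 0.2, -0.8]
gripper_width: 0.0854
grasp_force: 0.0
```

Call:
arm_command(targets=[0.0854, 0, 0, 0.05, 0, 0, 0, 0.0854, 0, 0, 0.1, 0, 0, 0, 0.0854, 0, 0, 0.135, 0, 0, 0, 0.0854, 0, 0, 0.135, 0, 0, 0])

```text
time_s: 6.05
eef_pos: [0.4976, 0.4186, 0.0925]
tool_rot: [-0.001, 0.755, 0.655, -0.006]
contact_force: [-0.6, -0.5, -0.8]
gripper_width: 0.0855
grasp_force: 0.0
```

```bash
python3 - <<'E'
from h import *
to(.5007,.4234,.012,82.5)
im=ctrl.get_image('top'); im2=ctrl.get_image('side')
c1=im['color'][170:240,130:220][:,:,::-1]; c2=im2['color'][130:190,200:277][:,:,::-1]
cv2.imwrite('pics/c3.png',np.hstack([cv2.resize(c1,(396,308),interpolation=2),cv2.resize(c2,(396,308),interpolation=2)]))
E
```

```text
t 6.05 pos [0.4976 0.4186 0.0925] ang 81.88 tilt [-0.0078 -0.0099 -0.9999] shift [0.0058 0.0032 0.0804] turn -0.62 F [-0.605  -0.4774 -0.8209] w 0.08553777068650899 q6 0.667188072134232
```

View pics/c3.png

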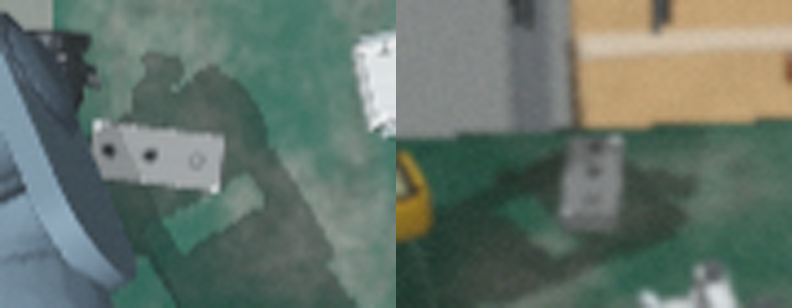

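```bash
python3 - <<'E'
from h import *
to(.5007,.4234,.012,82.5)
o=ctrl.get_obs(); print(o['joints'],o['joint_velocities'])
for n in ('top','side'):
    im=ctrl.get_image(n); p=o['eef_pos']; T=rot(o['tool_rot'])
    print(n,proj(im,p),[proj(im,p+T@np.array(v)) for v in ([0,.05,0],[0,-.05,0],[0,0,-.1],[0,0,-.2])], atdepth(im,proj(im,p)))
im=ctrl.get_image('side'); save(im,'side2.png',(100,0,400,220),2.6)
E
```

```text
t 6.15 pos [0.5019 0.4212 0.0999] ang 81.88 tilt [ 0.0001  0.0001 -1.    ] shift [ 0.002  -0.0015  0.0879] turn -0.62 F [-0.12   -0.1487  0.9273] w 0.08539061657126273 q6 0.6671824213538137
[0.5255 0.3868 1.6219 0.     1.1327 0.6672] [ 0.0001 -0.0427 -0.0485  0.0003 -0.0049  0.0008]
top [147.4266 202.2946] [array([149.8936, 185.5423]), array([144.9624, 219.1123]), array([137.1418, 200.9798]), array([124.7542, 199.395 ])] [0.4925 0.3518 0.3476]
side [238.4772 138.4463] [array([252.3056, 138.8052]), array([224.6815, 138.1032]), array([238.0378, 113.7529]), array([237.5725,  86.7838])] [ 0.5447  1.0644 -0.3022]
```

View pics/side2.png

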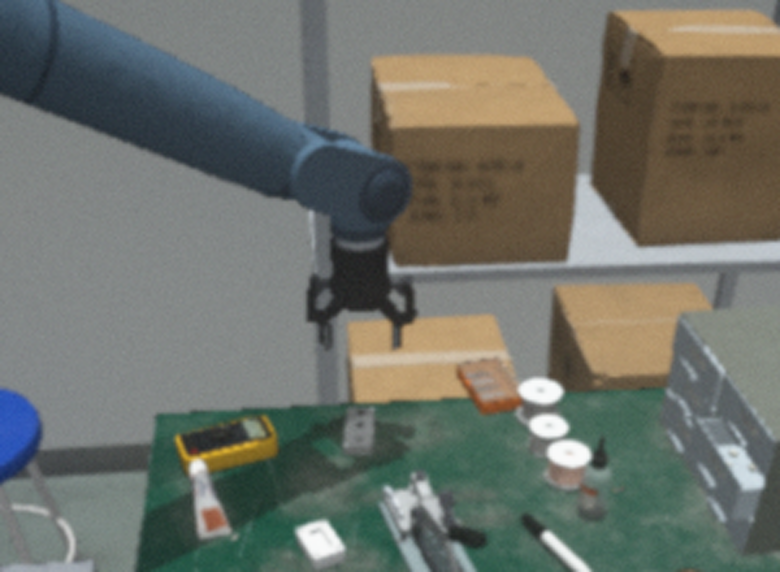

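The side view shows the open gripper straddling the plate's end at (238,138), as projected. I'll go down and grip.

Call:
arm_command(targets=[0.0854, 0.002, -0.0015, 0.04, 0, 0, -0.6, 0.0854, 0.002, -0.0015, 0.07, 0, 0, -0.6, 0.0854, 0.002, -0.0015, 0.088, 0, 0, -0.6, 0.0854, 0.002, -0.0015, 0.088, 0, 0, -0.6, 0.0854, 0.002, -0.0015, 0.088, 0, 0, -0.6])

```text
time_s: 6.8
eef_pos: [0.5015, 0.4239, 0.0131]
tool_rot: [0.0, 0.752, 0.659, 0.001]
contact_force: [0.4, -0.4, 0.4]
gripper_width: 0.0855
grasp_force: 0.0
```

Call:
arm_command(targets=[0.05, 0, 0, 0, 0, 0, 0, 0.03, 0, 0, 0, 0, 0, 0, 0.03, 0, 0, 0, 0, 0, 0, 0.03, 0, 0, 0, 0, 0, 0, 0.03, 0, 0, 0, 0, 0, 0])

```text
time_s: 7.3
eef_pos: [0.5004, 0.4233, 0.0115]
tool_rot: [0.0, 0.752, 0.659, 0.0]
contact_force: [0.4, 0.5, -0.1]
gripper_width: 0.0301
grasp_force: 0.0
```

```bash
python3 - <<'E'
from h import *
to(.5007,.4234,.012,82.5)
c=cl(-.125-.034); print('mouth approach',c); to(*c,.06,102.1)
E
```

```text
t 7.3 pos [0.5004 0.4233 0.0115] ang 82.48 tilt [ 0.0002  0.0002 -1.    ] shift [ 0.0002  0.0002 -0.0005] turn -0.02 F [ 0.3922  0.482  -0.1471] w 0.030058875562713184 q6 0.6606258924899636
mouth approach [0.5277 0.3101]
t 7.3 pos [0.5004 0.4233 0.0115] ang 82.48 tilt [ 0.0002  0.0002 -1.    ] shift [-0.1086  0.0418 -0.0485] turn -19.62 F [ 0.3922  0.482  -0.1471] w 0.030058875562713184 q6 0.6606258924899636
```

The fingers closed to 30 mm without gripping, so they missed the plate. I'll look.

```bash
python3 - <<'E'
from h import *
im=ctrl.get_image('top'); im2=ctrl.get_image('side'); o=ctrl.get_obs()
print(proj(im2,o['eef_pos']),proj(im2,[.496,.3887,.014]))
c1=im['color'][170:240,130:220][:,:,::-1]; c2=im2['color'][130:190,200:277][:,:,::-1]
cv2.imwrite('pics/c4.png',np.hstack([cv2.resize(c1,(396,308),interpolation=2),cv2.resize(c2,(396,308),interpolation=2)]))
for n in ('top','side'):
  for d in ctrl.silhouettes(n,'plate')[:4]: print(n,d['p'],d['extent'])
  for d in ctrl.landmark_of(n,'plate')[:4]: print(n,d['p'],d['uv'])
E
```

```text
[238.401 158.322] [237.9211 163.1304]
top 0.76 [261.9, 240.2, 33.5, 11.4]
top 0.6 [312.2, 193.0, 12.5, 32.7]
top 0.56 [158.1, 201.3, 24.2, 10.1]
top 0.83 [318.7, 207.2]
top 0.63 [164.6, 204.7]
top 0.63 [278.0, 249.2]
side 0.6 [229.6, 259.6, 37.0, 16.9]
side 0.49 [231.8, 158.5, 14.5, 18.7]
side 0.76 [207.7, 237.1]
side 0.74 [240.4, 164.8]
side 0.73 [247.9, 271.3]
```

View pics/c4.png

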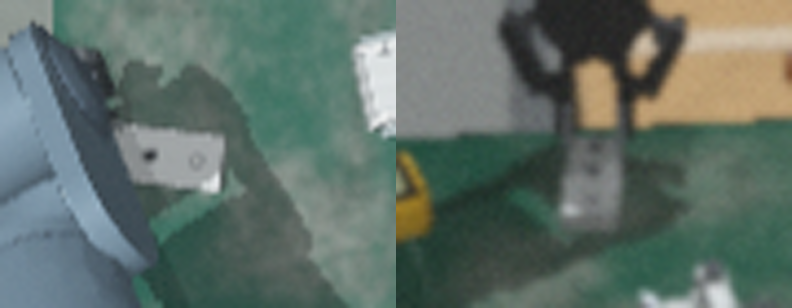

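```bash
python3 - <<'E'
from h import *
im=ctrl.get_image('top'); s=ctrl.get_image('side'); o=ctrl.get_obs(); p=o['eef_pos']
print('top tcp',proj(im,p),'side tip',proj(s,p+[0,0,-.01]))
for r in range(148,182,2):
    print(r,[ (atdepth(s,(c,r))*1000).round(0).tolist() for c in (233,238,243)])
print('top row'); 
for c in range(148,186,3): print(c,(atdepth(im,(c,204+ (c-165)*.12))*1000).round(0), (atz(im,(c,204+(c-165)*.12),.014)*1000).round(0))
for n,i in (('top',im),('side',s)):
    for q in ([.5236,.4348,.014],[.5111,.3376,.014],[.4812,.4401,.014],[.4679,.3423,.014]): print(n,proj(i,q))
E
```

```text
top tcp [154.5568 203.7728] side tip [238.4407 160.5129]
148 [[481.0, 413.0, 65.0], [535.0, 975.0, -306.0], [517.0, 412.0, 64.0]]
150 [[481.0, 415.0, 55.0], [534.0, 957.0, -307.0], [517.0, 411.0, 56.0]]
152 [[480.0, 415.0, 47.0], [532.0, 938.0, -307.0], [517.0, 409.0, 48.0]]
154 [[480.0, 415.0, 38.0], [531.0, 921.0, -308.0], [517.0, 408.0, 40.0]]
156 [[480.0, 415.0, 29.0], [501.0, 459.0, -3.0], [517.0, 410.0, 30.0]]
158 [[480.0, 423.0, 14.0], [499.0, 426.0, 11.0], [517.0, 413.0, 19.0]]
160 [[480.0, 427.0, 2.0], [498.0, 413.0, 11.0], [517.0, 412.0, 10.0]]
162 [[479.0, 408.0, 6.0], [497.0, 399.0, 12.0], [516.0, 400.0, 10.0]]
164 [[478.0, 388.0, 12.0], [496.0, 387.0, 12.0], [514.0, 385.0, 12.0]]
166 [[477.0, 378.0, 10.0], [495.0, 373.0, 12.0], [514.0, 375.0, 10.0]]
168 [[476.0, 363.0, 12.0], [494.0, 358.0, 15.0], [512.0, 362.0, 10.0]]
170 [[475.0, 354.0, 10.0], [493.0, 350.0, 11.0], [512.0, 351.0, 9.0]]
172 [[475.0, 342.0, 10.0], [493.0, 341.0, 9.0], [511.0, 340.0, 9.0]]
174 [[474.0, 342.0, 0.0], [492.0, 339.0, 2.0], [510.0, 338.0, 1.0]]
176 [[474.0, 333.0, -1.0], [492.0, 332.0, -2.0], 
[... 161 characters left out ...]
]]
top row
148 [494. 356. 329.] [506. 443.  14.]
151 [494. 357. 298.] [505. 434.  14.]
154 [494. 356. 275.] [504. 424.  14.]
157 [502. 414.  16.] [503. 415.  14.]
160 [501. 405.  14.] [501. 405.  14.]
163 [500. 396.  13.] [500. 396.  14.]
166 [499. 387.  12.] [499. 386.  14.]
169 [498. 376.  14.] [498. 377.  14.]
172 [496. 367.  15.] [496. 367.  14.]
175 [495. 357.  15.] [495. 357.  14.]
178 [494. 348.  14.] [494. 348.  14.]
181 [493. 341.   2.] [493. 338.  14.]
184 [492. 332.  -2.] [492. 329.  14.]
top [150.7335 196.445 ]
top [181.2548 200.1264]
top [149.0045 209.8374]
top [179.7593 213.8077]
side [244.2838 155.6586]
side [243.1887 171.1635]
side [233.0017 155.4674]
side [231.0837 171.0675]
```

Call:
arm_command(targets=[0.0, 0, 0, 0, 0, 0, 0, 0.0, 0, 0, 0, 0, 0, 0, 0.0, 0, 0, 0, 0, 0, 0])

```text
time_s: 8.0
eef_pos: [0.5004, 0.4232, 0.0113]
tool_rot: [-0.0, 0.752, 0.659, 0.0]
contact_force: [0.1, 0.9, 0.2]
gripper_width: 0.0002
grasp_force: 0.0
```

```bash
python3 - <<'E'
from h import *
s=ctrl.get_image('side'); o=ctrl.get_obs(); print(o['contact_force'],o['effort'])
for r in range(146,166,2):
    print(r,[ (atdepth(s,(c,r))*1000).round(0).tolist() for c in (235,238,241)])
save(s,'c5.png',(205,110,270,180),8)
E
```

```text
[-0.438   0.0987  0.6646] [  0.0013 -47.4878 -26.6585   0.0001   0.0006  -0.    ]
146 [[488.0, 412.0, 74.0], [500.0, 427.0, 64.0], [510.0, 410.0, 74.0]]
148 [[488.0, 414.0, 64.0], [499.0, 413.0, 64.0], [510.0, 408.0, 67.0]]
150 [[488.0, 418.0, 53.0], [499.0, 412.0, 56.0], [510.0, 410.0, 57.0]]
152 [[488.0, 422.0, 42.0], [499.0, 411.0, 48.0], [510.0, 414.0, 46.0]]
154 [[488.0, 419.0, 35.0], [498.0, 408.0, 41.0], [510.0, 411.0, 38.0]]
156 [[488.0, 430.0, 18.0], [498.0, 413.0, 29.0], [509.0, 412.0, 29.0]]
158 [[488.0, 425.0, 13.0], [498.0, 413.0, 20.0], [510.0, 416.0, 17.0]]
160 [[487.0, 411.0, 13.0], [498.0, 408.0, 14.0], [509.0, 410.0, 12.0]]
162 [[486.0, 402.0, 11.0], [497.0, 398.0, 12.0], [508.0, 398.0, 11.0]]
164 [[485.0, 385.0, 14.0], [496.0, 387.0, 12.0], [507.0, 384.0, 12.0]]
```

View pics/c5.png

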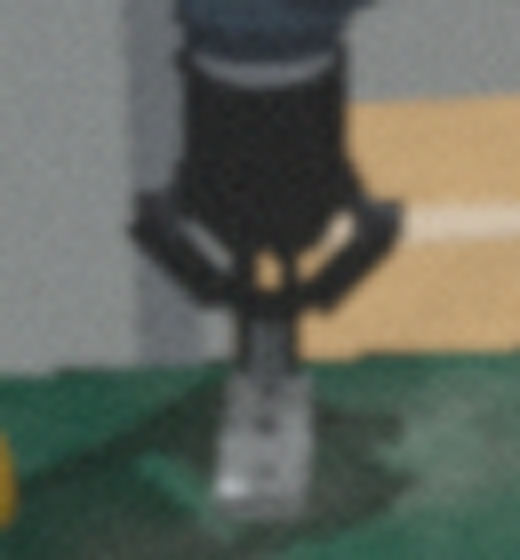

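The closed fingers sit above the plate top without force. So at this reading the tips stand at z ≥ 14 mm, higher than the stated offset suggests. I'll open, lower 10 mm and close again.

Call:
arm_command(targets=[0.0854, 0, 0, 0, 0, 0, 0, 0.0854, 0, 0, 0, 0, 0, 0, 0.0854, 0, 0, 0, 0, 0, 0, 0.0854, 0, 0, 0, 0, 0, 0, 0.0854, 0, 0, 0, 0, 0, 0])

```text
time_s: 8.55
eef_pos: [0.5004, 0.4232, 0.0113]
tool_rot: [0.0, 0.752, 0.659, 0.0]
contact_force: [-0.3, 1.0, 0.6]
gripper_width: 0.0724
grasp_force: 0.0
```

Call:
arm_command(targets=[0.0854, 0, 0, 0, 0, 0, 0, 0.0854, 0, 0, 0.003, 0, 0, 0, 0.0854, 0, 0, 0.006, 0, 0, 0, 0.0854, 0, 0, 0.01, 0, 0, 0, 0.0854, 0, 0, 0.01, 0, 0, 0])

```text
time_s: 9.05
eef_pos: [0.4998, 0.4228, 0.0003]
tool_rot: [-0.0, 0.752, 0.659, -0.001]
contact_force: [0.8, 0.2, -0.3]
gripper_width: 0.0857
grasp_force: 0.0
```

Call:
arm_command(targets=[0.03, 0, 0, 0, 0, 0, 0, 0.03, 0, 0, 0, 0, 0, 0, 0.03, 0, 0, 0, 0, 0, 0, 0.03, 0, 0, 0, 0, 0, 0, 0.03, 0, 0, 0, 0, 0, 0])

```text
time_s: 9.55
eef_pos: [0.5008, 0.4235, 0.002]
tool_rot: [0.0, 0.752, 0.659, 0.0]
contact_force: [-0.1, -0.0, 4.7]
gripper_width: 0.0376
grasp_force: 60.4
```

Call:
arm_command(targets=[0.03, 0, 0, -0.01, 0, 0, 0, 0.03, 0, 0, -0.03, 0, 0, 0, 0.03, 0, 0, -0.05, 0, 0, 0, 0.03, 0, 0, -0.05, 0, 0, 0, 0.03, 0, 0, -0.05, 0, 0, 0])

```text
time_s: 10.05
eef_pos: [0.5001, 0.4231, 0.051]
tool_rot: [-0.0, 0.752, 0.659, -0.0]
contact_force: [-0.0, -0.1, -3.9]
gripper_width: 0.0372
grasp_force: 60.7
```

```bash
python3 - <<'E'
from h import *
c=cl(-.145-.034); print('mouth approach',c); to(*c,.052,102.1)
s=ctrl.get_image('side'); o=ctrl.get_obs(); p=o['eef_pos']
pts=[]
for d in ctrl.silhouettes('side','plate')[:4]: print(d['p'],d['extent'])
# plate top region seen in depth: z band
for r in range(146,172,2): print(r,[(atdepth(s,(c,r))*1000).round(0).tolist() for c in (233,238,243)])
save(s,'c6.png',(205,110,305,185),7)
E
```

```text
mouth approach [0.5235 0.3296]
t 10.05 pos [0.5001 0.4231 0.051 ] ang 82.48 tilt [-0.0001 -0.0003 -1.    ] shift [-0.0896  0.0354 -0.001 ] turn -19.62 F [-0.0331 -0.0637 -3.8994] w 0.03719383487810332 q6 0.6605942939923942
0.93 [229.9, 260.9, 35.9, 18.3]
0.68 [198.4, 222.9, 14.4, 30.7]
0.63 [231.2, 142.6, 13.7, 23.3]
146 [[481.0, 414.0, 73.0], [500.0, 431.0, 61.0], [518.0, 422.0, 66.0]]
148 [[481.0, 415.0, 64.0], [499.0, 420.0, 60.0], [517.0, 415.0, 62.0]]
150 [[480.0, 408.0, 60.0], [498.0, 405.0, 61.0], [517.0, 405.0, 60.0]]
152 [[480.0, 399.0, 58.0], [497.0, 392.0, 61.0], [516.0, 395.0, 57.0]]
154 [[479.0, 383.0, 59.0], [496.0, 379.0, 61.0], [515.0, 383.0, 57.0]]
156 [[478.0, 369.0, 60.0], [496.0, 369.0, 59.0], [514.0, 371.0, 57.0]]
158 [[477.0, 359.0, 59.0], [494.0, 354.0, 61.0], [512.0, 355.0, 59.0]]
160 [[476.0, 347.0, 59.0], [494.0, 343.0, 60.0], [512.0, 352.0, 53.0]]
162 [[476.0, 342.0, 54.0], [493.0, 340.0, 54.0], [517.0, 413.0, 1.0]]
164 [[478.0, 403.0, 1.0], [497.0, 400.0, 2.0], [516.0, 404.0, -3.0]]
166 [[478.0, 394.0, -2.0], [496.0, 393.0, -2.0], [515.0, 393.0, -3.0]]
168 [[477.0, 383.0, -3.0], [495.0, 379.0, -1.0], [514.0, 380.0, -3.0]]
170 [[476.0, 368.0, -1.0], [495.0, 369.0, -3.0], [513.0, 365.0, -2.0]]
```

View pics/c6.png

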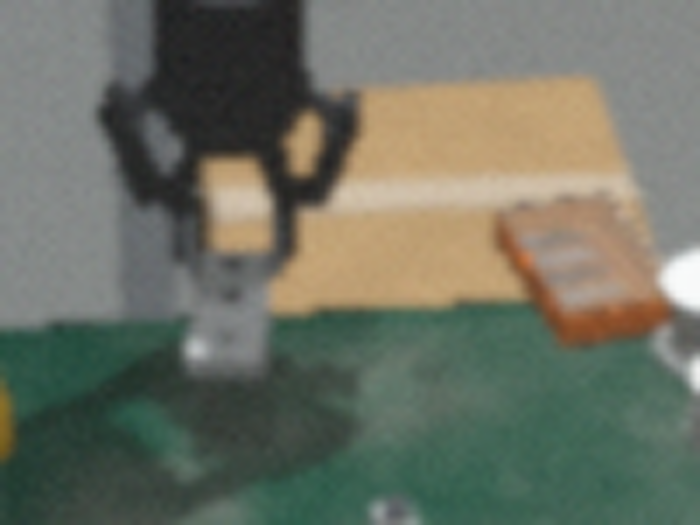

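Gripped and level: width 37 mm, 60 N grip, and about 3.9 N of weight on the wrist. Now to the mouth.

Call:
arm_command(targets=[0.03, -0.03, 0.012, 0, 0, 0, -6.5, 0.03, -0.06, 0.024, 0, 0, 0, -13, 0.03, -0.09, 0.0354, 0, 0, 0, -19.6, 0.03, -0.09, 0.0354, 0, 0, 0, -19.6, 0.03, -0.09, 0.0354, 0, 0, 0, -19.6])

```text
time_s: 10.65
eef_pos: [0.523, 0.3286, 0.05]
tool_rot: [-0.001, 0.63, 0.777, -0.001]
contact_force: [-0.9, 0.4, -3.3]
gripper_width: 0.0373
grasp_force: 60.7
```

```bash
python3 - <<'E'
from h import *
c=cl(-.179); to(*c,.0235,102.1)
im=ctrl.get_image('top'); s=ctrl.get_image('side')
for n in ('top','side'):
  for d in ctrl.landmark_of(n,'pin_top')[:2]: print(n,d['p'],d['uv'])
I=im['color'][165:235,150:260][:,:,::-1]; J=s['color'][150:230,220:305][:,:,::-1]
cv2.imwrite('pics/c7.png',np.hstack([cv2.resize(I,(440,280),interpolation=2),cv2.resize(J,(298,280),interpolation=2)]))
# plate top in top view via depth: collect points z 0.05-0.075 near expected
u=np.array([np.cos(CA),np.sin(CA)]); P=[]
for r in range(170,225):
  for c in range(155,215):
    q=atdepth(im,(c,r))
    if q is not None:
      x,y,z=incl(q)
      if -.15<x<-.07 and abs(y)<.035 and .052<z<.075: P.append((x,y,z))
P=np.array(P); print(len(P),np.median(P,0),P.min(0),P.max(0))
for xb in np.arange(-.15,-.09,.01):
    m=P[(P[:,0]>=xb)&(P[:,0]<xb+.01)]
    if len(m): print(xb.round(3),m[:,1].min(),m[:,1].max(),np.median(m[:,2]))
E
```

```text
t 10.65 pos [0.523  0.3286 0.05  ] ang 101.94 tilt [ 0.     -0.0023 -1.    ] shift [0.0009 0.0007 0.0265] turn -0.16 F [-0.8667  0.3686 -3.3377] w 0.03725072880198368 q6 0.16886101586628616
side 0.43 [249.4, 169.1]
238 [-0.1231 -0.0022  0.0598] [-0.1499 -0.022   0.0532] [-0.0961  0.0193  0.0639]
-0.15 -0.02146679078784138 0.0193381035252774 0.06104642990666287
-0.14 -0.021632669417937497 0.017223969695085252 0.060276101814996874
-0.13 -0.02062214373447478 0.01873530469590979 0.05898047660722816
-0.12 -0.022029395455958486 0.018228374873973982 0.059548860255886904
-0.11 -0.02172828893970789 0.018515485641504202 0.05965436784820377
-0.1 -0.019420203793342014 0.014623245037758737 0.0581373667004228
```

Call:
arm_command(targets=[0.03, 0, 0.0012, 0.01, 0, 0, -0.1, 0.03, 0, 0.0012, 0.02, 0, 0, -0.1, 0.03, 0, 0.0012, 0.0265, 0, 0, -0.1, 0.03, 0, 0.0012, 0.0265, 0, 0, -0.1, 0.03, 0, 0.0012, 0.0265, 0, 0, -0.1])

```text
time_s: 11.35
eef_pos: [0.5246, 0.3295, 0.0243]
tool_rot: [-0.0, 0.628, 0.778, -0.0]
contact_force: [0.2, -0.2, -3.2]
gripper_width: 0.0375
grasp_force: 60.8
```

```bash
python3 -c "
from h import *
c=cl(-.155); to(*c,.0225,102.1); print(incl(ctrl.get_obs()['eef_pos']))"
```

```text
t 11.35 pos [0.5246 0.3295 0.0243] ang 102.18 tilt [-0.0001 -0.0007 -1.    ] shift [-0.0237 -0.0012  0.0018] turn 0.08 F [ 0.1639 -0.1902 -3.1876] w 0.0374924445911851 q6 0.165465436699136
(np.float64(-0.17866980823630751), np.float64(0.0011196591181518861), np.float64(0.02431447023277244))
```

Call:
arm_command(targets=[0.03, -0.004, 0, 0, 0, 0, 0, 0.03, -0.008, 0, 0, 0, 0, 0, 0.03, -0.012, 0, 0, 0, 0, 0, 0.03, -0.016, 0, 0, 0, 0, 0, 0.03, -0.016, 0, 0, 0, 0, 0])

```text
time_s: 11.85
eef_pos: [0.5285, 0.3133, 0.0249]
tool_rot: [0.0, 0.628, 0.778, 0.0]
contact_force: [0.4, 0.8, -3.6]
gripper_width: 0.0373
grasp_force: 60.8
```

Call:
arm_command(targets=[0.03, -0.002, 0, 0, 0, 0, 0, 0.03, -0.004, 0, 0, 0, 0, 0, 0.03, -0.006, 0, 0, 0, 0, 0, 0.03, -0.008, 0, 0, 0, 0, 0, 0.03, -0.008, 0, 0, 0, 0, 0])

```text
time_s: 12.35
eef_pos: [0.5297, 0.3059, 0.0246]
tool_rot: [-0.0, 0.628, 0.778, -0.0]
contact_force: [-0.9, 0.3, -3.8]
gripper_width: 0.0373
grasp_force: 60.8
```

Call:
arm_command(targets=[0.03, -0.003, 0, 0.0005, 0, 0, 0, 0.03, -0.006, 0, 0.001, 0, 0, 0, 0.03, -0.009, 0, 0.0015, 0, 0, 0, 0.03, -0.012, 0, 0.0015, 0, 0, 0, 0.03, -0.012, 0, 0.0015, 0, 0, 0])

```text
time_s: 12.85
eef_pos: [0.5324, 0.2938, 0.0232]
tool_rot: [-0.0, 0.628, 0.778, -0.0]
contact_force: [-1.7, -0.3, -3.1]
gripper_width: 0.0374
grasp_force: 60.9
```

Call:
arm_command(targets=[0.03, -0.003, 0, 0, 0, 0, 0, 0.03, -0.006, 0, 0, 0, 0, 0, 0.03, -0.009, 0, 0, 0, 0, 0, 0.03, -0.012, 0, 0, 0, 0, 0, 0.03, -0.012, 0, 0, 0, 0, 0])

```text
time_s: 13.35
eef_pos: [0.535, 0.2821, 0.0232]
tool_rot: [0.0, 0.628, 0.778, -0.0]
contact_force: [-2.7, 1.0, -2.1]
gripper_width: 0.0373
grasp_force: 60.9
```

```bash
python3 -c "
from h import *
c=cl(-.116); to(*c,.0225,102.1); print(incl(ctrl.get_obs()['eef_pos']),ctrl.get_obs()['wrist_torque'])"
```

```text
t 13.35 pos [0.535  0.2821 0.0232] ang 102.16 tilt [-0.0005 -0.0004 -1.    ] shift [-0.0141 -0.0013  0.0007] turn 0.06 F [-2.7401  1.0416 -2.1157] w 0.03731117835422896 q6 0.08624345485536546
(np.float64(-0.13009935177440926), np.float64(0.001294981030953244), np.float64(0.023207393596913425)) [-0.0281  0.5173 -0.15  ]
```

Call:
arm_command(targets=[0.03, -0.002, -0.0006, 0.0005, 0, 0, 0, 0.03, -0.004, -0.001, 0.0005, 0, 0, 0, 0.03, -0.006, -0.001, 0.0005, 0, 0, 0, 0.03, -0.008, -0.001, 0.0005, 0, 0, 0, 0.03, -0.008, -0.001, 0.0005, 0, 0, 0])

```text
time_s: 13.85
eef_pos: [0.5363, 0.2742, 0.023]
tool_rot: [0.001, 0.628, 0.778, 0.0]
contact_force: [-0.8, -0.9, -3.5]
gripper_width: 0.0375
grasp_force: 60.9
```

Call:
arm_command(targets=[0.03, -0.001, 0, 0, 0, 0, 0, 0.03, -0.002, 0, 0, 0, 0, 0, 0.03, -0.002, 0, 0, 0, 0, 0])

```text
time_s: 14.15
eef_pos: [0.5364, 0.2726, 0.0229]
tool_rot: [0.0, 0.628, 0.778, 0.0]
contact_force: [0.1, 0.4, -3.3]
gripper_width: 0.0377
grasp_force: 60.9
```

Call:
arm_command(targets=[0.03, -0.0005, 0, 0, 0, 0, 0, 0.03, -0.001, 0, 0, 0, 0, 0, 0.03, -0.001, 0, 0, 0, 0, 0])

```text
time_s: 14.45
eef_pos: [0.5364, 0.2717, 0.0228]
tool_rot: [0.0, 0.628, 0.778, 0.0]
contact_force: [-0.2, 0.7, -2.7]
gripper_width: 0.0371
grasp_force: 60.9
```

Call:
arm_command(targets=[0.03, -0.0005, 0, 0, 0, 0, 0, 0.03, -0.001, 0, 0, 0, 0, 0, 0.03, -0.001, 0, 0, 0, 0, 0])

```text
time_s: 14.75
eef_pos: [0.5365, 0.2707, 0.0228]
tool_rot: [-0.0, 0.628, 0.778, -0.0]
contact_force: [0.9, -0.6, -2.9]
gripper_width: 0.0373
grasp_force: 60.9
```

Call:
arm_command(targets=[0.03, -0.0005, 0, 0, 0, 0, 0, 0.03, -0.001, 0, 0, 0, 0, 0, 0.03, -0.001, 0, 0, 0, 0, 0])

```text
time_s: 15.05
eef_pos: [0.5368, 0.2697, 0.0228]
tool_rot: [0.0, 0.628, 0.778, -0.0]
contact_force: [-0.3, 0.7, -2.2]
gripper_width: 0.0373
grasp_force: 60.9
```

Call:
arm_command(targets=[0.03, -0.0005, 0, 0, 0, 0, 0, 0.03, -0.001, 0, 0, 0, 0, 0, 0.03, -0.001, 0, 0, 0, 0, 0])

```text
time_s: 15.35
eef_pos: [0.537, 0.2687, 0.0228]
tool_rot: [0.0, 0.628, 0.778, -0.0]
contact_force: [-0.4, -0.0, -2.9]
gripper_width: 0.0373
grasp_force: 60.9
```

Call:
arm_command(targets=[0.03, -0.0005, 0, 0, 0, 0, 0, 0.03, -0.001, 0, 0, 0, 0, 0, 0.03, -0.001, 0, 0, 0, 0, 0])

```text
time_s: 15.65
eef_pos: [0.5372, 0.2677, 0.0228]
tool_rot: [0.0, 0.628, 0.778, -0.0]
contact_force: [-0.6, 0.0, -2.1]
gripper_width: 0.0375
grasp_force: 60.9
```

Call:
arm_command(targets=[0.03, -0.0005, 0, 0, 0, 0, 0, 0.03, -0.0005, 0, 0, 0, 0, 0])

```text
time_s: 15.85
eef_pos: [0.5373, 0.2672, 0.0228]
tool_rot: [0.0, 0.628, 0.778, -0.0]
contact_force: [0.9, -0.2, -2.4]
gripper_width: 0.0372
grasp_force: 60.9
```

Call:
arm_command(targets=[0.03, -0.0005, 0, 0, 0, 0, 0, 0.03, -0.001, 0, 0, 0, 0, 0, 0.03, -0.001, 0, 0, 0, 0, 0])

```text
time_s: 16.15
eef_pos: [0.5375, 0.2663, 0.0228]
tool_rot: [0.0, 0.628, 0.778, -0.0]
contact_force: [-0.6, 0.5, -2.1]
gripper_width: 0.0376
grasp_force: 60.9
```

Call:
arm_command(targets=[0.03, -0.0005, 0, 0, 0, 0, 0, 0.03, -0.0005, 0, 0, 0, 0, 0])

```text
time_s: 16.35
eef_pos: [0.5376, 0.2658, 0.0228]
tool_rot: [0.0, 0.628, 0.778, -0.0]
contact_force: [0.1, 0.3, -2.8]
gripper_width: 0.0374
grasp_force: 60.9
```

Call:
arm_command(targets=[0.03, -0.0005, 0, 0, 0, 0, 0, 0.03, -0.001, 0, 0, 0, 0, 0, 0.03, -0.001, 0, 0, 0, 0, 0])

```text
time_s: 16.65
eef_pos: [0.5378, 0.2648, 0.0228]
tool_rot: [0.0, 0.628, 0.778, -0.0]
contact_force: [0.6, -0.1, -2.3]
gripper_width: 0.0372
grasp_force: 60.9
```

Call:
arm_command(targets=[0.03, -0.0005, 0, 0, 0, 0, 0, 0.03, -0.0005, 0, 0, 0, 0, 0])

```text
time_s: 16.85
eef_pos: [0.5379, 0.2643, 0.0228]
tool_rot: [0.0, 0.628, 0.778, -0.0]
contact_force: [-0.8, 0.9, -1.7]
gripper_width: 0.0374
grasp_force: 60.9
```

Call:
arm_command(targets=[0.03, -0.0005, 0, 0, 0, 0, 0, 0.03, -0.001, 0, 0, 0, 0, 0, 0.03, -0.001, 0, 0, 0, 0, 0])

```text
time_s: 17.15
eef_pos: [0.5381, 0.2633, 0.0228]
tool_rot: [0.0, 0.628, 0.778, -0.0]
contact_force: [-0.6, -0.3, -3.1]
gripper_width: 0.0375
grasp_force: 60.9
```

Call:
arm_command(targets=[0.03, -0.0005, 0, 0, 0, 0, 0, 0.03, -0.0005, 0, 0, 0, 0, 0])

```text
time_s: 17.35
eef_pos: [0.5382, 0.2628, 0.0228]
tool_rot: [0.0, 0.628, 0.778, -0.0]
contact_force: [-0.2, -0.7, -1.8]
gripper_width: 0.0372
grasp_force: 60.9
```

Call:
arm_command(targets=[0.03, -0.0005, 0, 0, 0, 0, 0, 0.03, -0.001, 0, 0, 0, 0, 0, 0.03, -0.001, 0, 0, 0, 0, 0])

```text
time_s: 17.65
eef_pos: [0.5385, 0.2619, 0.0228]
tool_rot: [0.0, 0.628, 0.778, -0.0]
contact_force: [0.4, 0.5, -2.8]
gripper_width: 0.0374
grasp_force: 60.9
```

Call:
arm_command(targets=[0.03, -0.0005, 0, 0, 0, 0, 0, 0.03, -0.0005, 0, 0, 0, 0, 0])

```text
time_s: 17.85
eef_pos: [0.5386, 0.2614, 0.0228]
tool_rot: [0.0, 0.628, 0.778, -0.0]
contact_force: [-0.3, 0.5, -2.8]
gripper_width: 0.0369
grasp_force: 60.9
```

Call:
arm_command(targets=[0.03, -0.0005, 0, 0, 0, 0, 0, 0.03, -0.001, 0, 0, 0, 0, 0, 0.03, -0.001, 0, 0, 0, 0, 0])

```text
time_s: 18.15
eef_pos: [0.5388, 0.2604, 0.0228]
tool_rot: [0.0, 0.628, 0.778, 0.0]
contact_force: [0.0, 1.1, -2.4]
gripper_width: 0.0371
grasp_force: 60.9
```

Call:
arm_command(targets=[0.03, -0.0005, 0, 0, 0, 0, 0, 0.03, -0.0005, 0, 0, 0, 0, 0])

```text
time_s: 18.35
eef_pos: [0.5389, 0.2599, 0.0228]
tool_rot: [0.0, 0.628, 0.778, -0.0]
contact_force: [-0.1, -0.3, -2.6]
gripper_width: 0.037
grasp_force: 60.9
```

Call:
arm_command(targets=[0.03, -0.0005, 0, 0, 0, 0, 0, 0.03, -0.001, 0, 0, 0, 0, 0, 0.03, -0.001, 0, 0, 0, 0, 0])

```text
time_s: 18.65
eef_pos: [0.5389, 0.2598, 0.0229]
tool_rot: [-0.001, 0.628, 0.778, 0.001]
contact_force: [-1.6, 4.6, -2.1]
gripper_width: 0.0376
grasp_force: 61.0
```

```bash
python3 -c "
from h import *
o=ctrl.get_obs(); print(incl(o['eef_pos']),o['contact_force'],o['wrist_torque'])"
```

```text
(np.float64(-0.10746143120955107), np.float64(0.00047044472780075064), np.float64(0.022899462480049166)) [-1.6289  4.5891 -2.1446] [0.8037 0.232  0.0514]
```

Contact with the stop: 4.6 N opposing at plate x ≈ -72.5 mm. I'll hold, then set the plate down.

Call:
arm_command(targets=[0.03, 0, 0, 0, 0, 0, 0, 0.03, 0, 0, 0.0004, 0, 0, 0, 0.03, 0, 0, 0.0008, 0, 0, 0, 0.03, 0, 0, 0.0008, 0, 0, 0])

```text
time_s: 19.05
eef_pos: [0.539, 0.2598, 0.0222]
tool_rot: [-0.0, 0.628, 0.778, 0.001]
contact_force: [-1.7, 5.2, -1.5]
gripper_width: 0.0374
grasp_force: 61.1
```

Call:
arm_command(targets=[0.03, 0, 0, 0.0005, 0, 0, 0, 0.03, 0, 0, 0.001, 0, 0, 0, 0.03, 0, 0, 0.001, 0, 0, 0])

```text
time_s: 19.35
eef_pos: [0.539, 0.2599, 0.0219]
tool_rot: [-0.001, 0.628, 0.778, 0.0]
contact_force: [-2.9, 4.5, 2.8]
gripper_width: 0.0374
grasp_force: 61.6
```

Call:
arm_command(targets=[0.045, 0, 0, 0, 0, 0, 0, 0.0854, 0, 0, 0, 0, 0, 0, 0.0854, 0, 0, 0, 0, 0, 0, 0.0854, 0, 0, 0, 0, 0, 0, 0.0854, 0, 0, 0, 0, 0, 0])

```text
time_s: 19.85
eef_pos: [0.5392, 0.2588, 0.021]
tool_rot: [0.0, 0.628, 0.778, -0.0]
contact_force: [0.5, -0.4, 0.5]
gripper_width: 0.0855
grasp_force: 0.0
```

Call:
arm_command(targets=[0.0854, 0, 0, -0.02, 0, 0, 0, 0.0854, 0, 0, -0.06, 0, 0, 0, 0.04, 0.02, 0, -0.11, 0, 0, 0, 0.0, 0.02, 0, -0.16, 0, 0, 0, 0.0, 0.02, 0, -0.18, 0, 0, 0])

```text
time_s: 20.35
eef_pos: [0.5368, 0.2796, 0.2067]
tool_rot: [0.002, 0.628, 0.778, 0.003]
contact_force: [1.2, -0.6, 0.8]
gripper_width: 0.0441
grasp_force: 0.0
```

```bash
python3 - <<'E'
from h import *
to(*cl(.138),.20,102.1)
im=ctrl.get_image('top'); s=ctrl.get_image('side')
for n,i in (('top',im),('side',s)):
  for l,z in (('grip',.136),('plate',.034),('thumb_tab',.116)):
    for d in ctrl.landmark_of(n,l)[:4]:
      q=atz(i,d['uv'],z)
      if abs(incl(q)[1])<.03: print(n,l,round(d['p'],2),np.array(incl(q)),incl(atdepth(i,d['uv'])))
# plate edge along clamp axis & grip top points (top view)
P=[]
for r in range(150,215):
  for c in range(185,300):
    q=atdepth(im,(c,r))
    if q is not None: P.append(incl(q))
P=np.array(P)
g=P[(P[:,2]>.10)&(P[:,2]<.16)&(P[:,0]>.09)&(P[:,0]<.17)&(abs(P[:,1])<.05)]
for xb in np.arange(.09,.17,.01):
    m=g[(g[:,0]>=xb)&(g[:,0]<xb+.01)]
    if len(m): print('grip',xb.round(3),len(m),m[:,1].min().round(4),m[:,1].max().round(4),np.median(m[:,2]).round(4))
m=P[(P[:,0]<-.095)&(abs(P[:,1])<.04)&(P[:,2]>.02)&(P[:,2]<.05)]
if len(m): print('plate tail',m.min(0),m.max(0),np.median(m,0))
E
```

```text
t 20.35 pos [0.5368 0.2796 0.2067] ang 102.23 tilt [ 0.0005  0.008  -1.    ] shift [-0.2653 -0.0032  0.0066] turn 0.13 F [ 1.167  -0.5998  0.7586] w 0.04409773042661621 q6 0.07977670355880732
top grip 0.65 [ 0.1448 -0.0026  0.136 ] (np.float64(0.144673288290232), np.float64(-0.002643357550993), np.float64(0.13694947675471125))
top plate 0.55 [-0.0777 -0.0103  0.034 ] (np.float64(-0.07788975376647127), np.float64(-0.010121842753359435), np.float64(0.03202983077699462))
side grip 0.68 [ 0.1467 -0.0062  0.136 ] (np.float64(0.14494573696478588), np.float64(-0.005404579896080654), np.float64(0.13425356220477747))
side thumb_tab 0.48 [0.0658 0.0066 0.116 ] (np.float64(0.06527615506866338), np.float64(0.006813246949735438), np.float64(0.11550399896840369))
grip 0.09 18 -0.0091 0.0093 0.1015
grip 0.1 24 -0.011 0.0082 0.1087
grip 0.11 27 -0.0116 0.0088 0.1147
grip 0.12 27 -0.0111 0.0098 0.1212
grip 0.13 28 -0.0117 0.0086 0.1287
grip 0.14 26 -0.0107 0.0093 0.1358
grip 0.15 25 -0.0104 0.0083 0.1402
grip 0.16 4 -0.0055 0.0029 0.1383
plate tail [-0.1196 -0.0206  0.0218] [-0.0952  0.0217  0.038 ] [-0.1074 -0.0012  0.0333]
```

The plate tail measures x = -119.6 mm, so its origin is at about -72 mm, home at the stop. The grip is centred at y ≈ -1 mm and its top matches 136 mm. I'll close the fingers and go over the grip.

Call:
arm_command(targets=[0.0, -0.045, -0.001, 0, 0, 0, 0, 0.0, -0.09, -0.001, 0, 0, 0, 0, 0.0, -0.135, -0.002, 0, 0, 0, 0, 0.0, -0.18, -0.002, 0, 0, 0, 0, 0.0, -0.225, -0.002, 0, 0, 0, 0])

```text
time_s: 21.25
eef_pos: [0.5798, 0.0565, 0.1996]
tool_rot: [-0.001, 0.628, 0.778, -0.001]
contact_force: [1.5, 0.4, 0.3]
gripper_width: 0.0001
grasp_force: 0.0
```

Call:
arm_command(targets=[0.0, -0.02, 0, 0, 0, 0, 0, 0.0, -0.041, 0, 0, 0, 0, 0, 0.0, -0.041, 0, 0.01, 0, 0, 0, 0.0, -0.041, 0, 0.02, 0, 0, 0, 0.0, -0.041, 0, 0.02, 0, 0, 0])

```text
time_s: 21.75
eef_pos: [0.587, 0.0192, 0.1777]
tool_rot: [-0.003, 0.628, 0.778, -0.001]
contact_force: [-0.1, 0.0, 0.1]
gripper_width: 0.0001
grasp_force: 0.0
```

```bash
python3 - <<'E'
from h import *
o=ctrl.get_obs(); to(*cl(.14,-.001),.16,102.1); print(incl(o['eef_pos']))
s=ctrl.get_image('side'); p=o['eef_pos']; uv=proj(s,p); print('tcp px',uv)
for r in range(int(uv[1])-22,int(uv[1])+26,3): print(r,[np.array(incl(atdepth(s,(uv[0]+k,r)))).round(3).tolist() for k in (-2,2)])
E
```

```text
t 21.75 pos [0.587  0.0192 0.1777] ang 102.22 tilt [ 0.0023 -0.0053 -1.    ] shift [-0.0022  0.002   0.0177] turn 0.12 F [-0.1437  0.0141  0.1176] w 0.00011601484764430536 q6 -0.373703685438339
(np.float64(0.13781691497761084), np.float64(-0.002937911785932709), np.float64(0.1776711152176083))
tcp px [280.6469 191.2029]
169 [[0.154, -0.02, 0.267], [0.154, -0.009, 0.265]]
172 [[0.154, -0.019, 0.258], [0.155, -0.009, 0.256]]
175 [[0.15, -0.017, 0.245], [0.14, -0.001, 0.234]]
178 [[0.149, -0.016, 0.234], [0.145, -0.003, 0.229]]
181 [[0.147, -0.015, 0.223], [0.148, -0.004, 0.221]]
184 [[0.146, -0.014, 0.212], [0.149, -0.004, 0.212]]
187 [[0.145, -0.013, 0.2], [0.149, -0.003, 0.201]]
190 [[0.146, -0.013, 0.191], [0.15, -0.003, 0.191]]
193 [[-0.053, 0.074, -0.001], [-0.049, 0.088, -0.001]]
196 [[-0.039, 0.069, -0.001], [-0.037, 0.083, -0.004]]
199 [[-0.027, 0.064, -0.003], [-0.022, 0.077, -0.003]]
202 [[-0.011, 0.058, -0.002], [-0.008, 0.071, -0.003]]
205 [[0.14, -0.007, 0.131], [0.154, -0.001, 0.141]]
208 [[0.149, -0.01, 0.128], [0.162, -0.004, 0.138]]
211 [[0.034, 0.041, 0.001], [0.038, 0.053, 0.001]]
214 [[0.05, 0.034, 0.005], [0.047, 0.05, -0.002]]
```

Call:
arm_command(targets=[0.0, -0.002, 0.002, 0.01, 0, 0, 0, 0.0, -0.002, 0.002, 0.02, 0, 0, 0, 0.0, -0.002, 0.002, 0.03, 0, 0, 0, 0.0, -0.002, 0.002, 0.04, 0, 0, 0, 0.0, -0.002, 0.002, 0.04, 0, 0, 0])

```text
time_s: 22.3
eef_pos: [0.59, 0.0168, 0.1386]
tool_rot: [-0.002, 0.628, 0.778, -0.001]
contact_force: [-0.7, -0.3, 0.5]
gripper_width: 0.0001
grasp_force: 0.0
```

Call:
arm_command(targets=[0.0, 0, 0, 0.003, 0, 0, 0, 0.0, 0, 0, 0.006, 0, 0, 0, 0.0, 0, 0, 0.009, 0, 0, 0, 0.0, 0, 0, 0.009, 0, 0, 0])

```text
time_s: 22.7
eef_pos: [0.5914, 0.0166, 0.1318]
tool_rot: [-0.0, 0.628, 0.778, 0.0]
contact_force: [-0.5, 0.7, -0.0]
gripper_width: -0.0001
grasp_force: 0.3
```

Call:
arm_command(targets=[0.0, -0.001, 0, 0.003, 0, 0, 0, 0.0, -0.002, 0, 0.006, 0, 0, 0, 0.0, -0.003, 0, 0.009, 0, 0, 0, 0.0, -0.003, 0, 0.009, 0, 0, 0])

```text
time_s: 23.1
eef_pos: [0.5918, 0.0135, 0.1224]
tool_rot: [-0.0, 0.628, 0.778, -0.0]
contact_force: [-0.1, 0.9, 1.0]
gripper_width: -0.0002
grasp_force: 0.3
```

Call:
arm_command(targets=[0.0, -0.001, 0, 0.004, 0, 0, 0, 0.0, -0.002, 0, 0.008, 0, 0, 0, 0.0, -0.003, 0, 0.012, 0, 0, 0, 0.0, -0.004, 0, 0.015, 0, 0, 0, 0.0, -0.004, 0, 0.015, 0, 0, 0])

```text
time_s: 23.6
eef_pos: [0.5927, 0.0098, 0.1074]
tool_rot: [-0.0, 0.628, 0.778, -0.0]
contact_force: [0.9, 0.7, 1.2]
gripper_width: 0.0002
grasp_force: 0.6
```

Call:
arm_command(targets=[0.0, -0.001, 0, 0.003, 0, 0, 0, 0.0, -0.0015, 0, 0.006, 0, 0, 0, 0.0, -0.002, 0, 0.008, 0, 0, 0, 0.0, -0.002, 0, 0.008, 0, 0, 0])

```text
time_s: 24.0
eef_pos: [0.5935, 0.0079, 0.1004]
tool_rot: [0.0, 0.628, 0.778, 0.0]
contact_force: [-0.7, 2.8, 6.6]
gripper_width: 0.0002
grasp_force: 3.1
```

Call:
arm_command(targets=[0.0, -0.0005, 0, 0.003, 0, 0, 0, 0.0, -0.001, 0, 0.006, 0, 0, 0, 0.0, -0.0015, 0, 0.009, 0, 0, 0, 0.0, -0.002, 0, 0.012, 0, 0, 0])

```text
time_s: 24.4
eef_pos: [0.5941, 0.006, 0.0888]
tool_rot: [0.0, 0.628, 0.778, 0.0]
contact_force: [-2.0, 1.9, 6.7]
gripper_width: -0.0001
grasp_force: 3.4
```

Call:
arm_command(targets=[0.0, 0, 0, 0.003, 0, 0, 0, 0.0, -0.0005, 0, 0.006, 0, 0, 0, 0.0, -0.0005, 0, 0.009, 0, 0, 0, 0.0, -0.001, 0, 0.012, 0, 0, 0])

```text
time_s: 24.8
eef_pos: [0.5942, 0.0047, 0.0761]
tool_rot: [0.0, 0.628, 0.778, 0.0]
contact_force: [-1.5, 0.4, 3.3]
gripper_width: -0.0002
grasp_force: 1.9
```

Call:
arm_command(targets=[0.0, 0, 0, 0.003, 0, 0, 0, 0.0, 0, 0, 0.006, 0, 0, 0, 0.0, 0, 0, 0.009, 0, 0, 0, 0.0, 0, 0, 0.012, 0, 0, 0])

```text
time_s: 25.2
eef_pos: [0.5939, 0.0047, 0.0635]
tool_rot: [0.0, 0.628, 0.778, -0.0]
contact_force: [0.4, -1.1, 1.8]
gripper_width: 0.0001
grasp_force: 0.5
```

Call:
arm_command(targets=[0.0, 0, 0, 0.002, 0, 0, 0, 0.0, 0, 0, 0.004, 0, 0, 0, 0.0, 0, 0, 0.005, 0, 0, 0])

```text
time_s: 25.5
eef_pos: [0.5934, 0.0051, 0.0583]
tool_rot: [-0.001, 0.628, 0.778, -0.0]
contact_force: [0.1, 0.6, 0.2]
gripper_width: -0.0003
grasp_force: 0.0
```

Call:
arm_command(targets=[0.0, 0, 0, 0.002, 0, 0, 0, 0.0, 0, 0, 0.004, 0, 0, 0, 0.0, 0, 0, 0.006, 0, 0, 0, 0.0, 0, 0, 0.006, 0, 0, 0])

```text
time_s: 25.9
eef_pos: [0.5936, 0.0049, 0.0526]
tool_rot: [-0.0, 0.628, 0.778, -0.0]
contact_force: [-0.2, 0.2, -0.1]
gripper_width: 0.0002
grasp_force: 0.0
```

```bash
cat > look.py <<'E'
from h import *
im=ctrl.get_image('side'); P=[]
o=ctrl.get_obs(); print(o['time_s'],incl(o['eef_pos']),o['contact_force'])
for r in range(150,260):
  for c in range(225,320):
    q=atdepth(im,(c,r))
    if q is not None: P.append(incl(q))
P=np.array(P); P=P[abs(P[:,1])<.009]
for xb in np.arange(.05,.17,.01):
    m=P[(P[:,0]>=xb)&(P[:,0]<xb+.01)&(P[:,2]>.02)&(P[:,2]<.16)]
    if len(m): print(xb.round(3),len(m),np.sort(m[:,2])[-1].round(3),np.median(m[:,2]).round(4))
for d in ctrl.landmark_of('side','thumb_tab')[:1]+ctrl.landmark_of('side','grip')[:1]: print(d['p'],incl(atdepth(im,d['uv'])))
E
python3 look.py
```

```text
25.95 (np.float64(0.15327825743759824), np.float64(0.0006592640513539277), np.float64(0.05277035927533786)) [ 0.2473 -0.5582  0.3416]
0.07 1 0.054 0.0536
0.08 16 0.076 0.0644
0.11 5 0.082 0.0504
0.12 7 0.052 0.048
0.13 9 0.052 0.0238
0.14 4 0.051 0.05
0.15 20 0.122 0.0497
0.16 161 0.16 0.0962
0.52 (np.float64(0.011509409259429806), np.float64(-0.1393340765257237), np.float64(0.01665693033616955))
0.75 (np.float64(0.16192442752462652), np.float64(-0.008514662391785981), np.float64(0.04707936016106917))
```

The grip lies at z ≈ 51 mm with zero force on the tool, so it looks locked. I'll lift off and verify.

Call:
arm_command(targets=[0.0, 0, 0, -0.03, 0, 0, 0, 0.0, 0, 0, -0.07, 0, 0, 0, 0.0, 0.03, 0, -0.1, 0, 0, 0, 0.0, 0.06, 0, -0.1, 0, 0, 0, 0.0, 0.06, 0, -0.1, 0, 0, 0])

```text
time_s: 26.55
eef_pos: [0.5813, 0.066, 0.1546]
tool_rot: [0.001, 0.627, 0.779, 0.001]
contact_force: [0.1, -0.4, 0.5]
gripper_width: 0.0
grasp_force: 0.0
```

```bash
cat > look2.py <<'E'
from h import *
im=ctrl.get_image('top'); s=ctrl.get_image('side'); P=[]
o=ctrl.get_obs(); print(o['time_s'],incl(o['eef_pos']),o['contact_force'])
for r in range(150,215):
  for c in range(190,300):
    q=atdepth(im,(c,r))
    if q is not None: P.append(incl(q))
P=np.array(P); P=P[(abs(P[:,1])<.011)&(P[:,2]<.14)]
for xb in np.arange(-.12,.17,.01):
    m=P[(P[:,0]>=xb)&(P[:,0]<xb+.01)]
    if len(m): print(xb.round(3),len(m),m[:,2].max().round(3),np.median(m[:,2]).round(4))
for n,i in (('top',im),('side',s)):
  for l,z in (('thumb_tab',.085),('grip',.052)):
    for d in ctrl.landmark_of(n,l)[:2]: print(n,l,round(d['p'],2),np.array(d['uv']),np.array(incl(atz(i,d['uv'],z))),np.array(incl(atdepth(i,d['uv']))))
E
python3 look2.py
```

```text
26.65 (np.float64(0.09298297794437108), np.float64(0.0005730178193343281), np.float64(0.15292896272117798)) [-0.3145 -0.8793 -0.5666]
-0.12 22 0.033 0.0323
-0.11 21 0.035 0.0315
-0.1 25 0.035 0.0339
-0.09 22 0.035 0.0329
-0.08 23 0.034 0.0333
-0.07 22 0.034 0.0327
-0.06 20 0.067 0.0342
-0.05 20 0.073 0.0682
-0.04 24 0.071 0.067
-0.03 24 0.068 0.0659
-0.02 22 0.069 0.0658
-0.01 23 0.065 0.0608
-0.0 24 0.082 0.076
0.01 4 0.08 0.0788
0.03 4 0.069 0.0686
0.04 20 0.071 0.0675
0.05 20 0.067 0.062
0.06 13 0.063 0.0588
0.07 3 0.058 0.053
side thumb_tab 0.51 [274.1 204. ] [0.0848 0.0022 0.085 ] [0.0825 0.0031 0.0828]
side grip 0.86 [281.9 229.2] [ 0.1599 -0.0003  0.052 ] [0.1583 0.0005 0.0502]
```

Locked and holding: grip at 50 mm, jaw down, plate unmoved. Now I'll go in front of the thumb tab.

Call:
arm_command(targets=[0.0, 0.03, 0, 0, 0, 0, 0, 0.0, 0.044, 0, 0.01, 0, 0, 0, 0.0, 0.044, 0, 0.04, 0, 0, 0, 0.0, 0.044, 0, 0.065, 0, 0, 0, 0.0, 0.044, 0, 0.07, 0, 0, 0])

```text
time_s: 27.35
eef_pos: [0.569, 0.1063, 0.0787]
tool_rot: [-0.003, 0.628, 0.778, -0.002]
contact_force: [-0.1, 0.3, 0.3]
gripper_width: -0.0
grasp_force: 0.0
```

Call:
arm_command(targets=[0.0, 0, 0, 0, 0, 0, 0, 0.0, 0, 0, 0.005, 0, 0, 0, 0.0, 0, 0, 0.01, 0, 0, 0, 0.0, 0, 0, 0.014, 0, 0, 0, 0.0, 0, 0, 0.014, 0, 0, 0])

```text
time_s: 27.85
eef_pos: [0.5718, 0.1065, 0.0687]
tool_rot: [-0.0, 0.628, 0.778, -0.0]
contact_force: [0.2, 0.4, 0.6]
gripper_width: -0.0
grasp_force: 0.0
```

```bash
python3 - <<'E'
from h import *
o=ctrl.get_obs(); print(o['time_s'],incl(o['eef_pos']),o['contact_force'])
s=ctrl.get_image('side'); save(s,'c8.png',(235,150,315,240),6)
E
```

```text
27.85 (np.float64(0.04932188432631474), np.float64(0.0004690549002322082), np.float64(0.06872555064766525)) [0.2361 0.4194 0.6414]
```

View pics/c8.png

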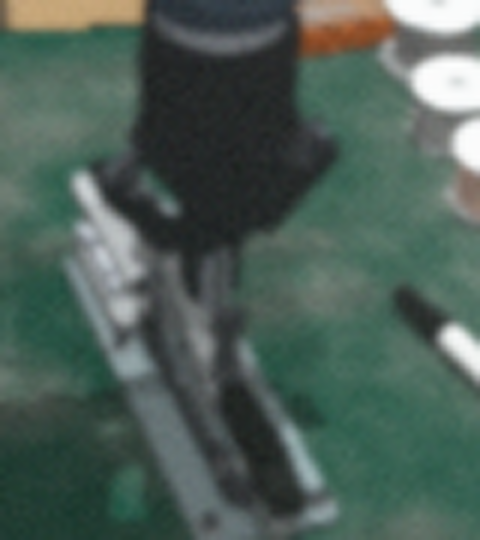

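The last crop shows the closed fingers on the handle side in front of the tab, clear of it. I'll feel for the tab now.

Call:
arm_command(targets=[0.0, -0.003, -0.0005, -0.003, 0, 0, 0, 0.0, -0.006, -0.0005, -0.003, 0, 0, 0, 0.0, -0.009, -0.0005, -0.003, 0, 0, 0, 0.0, -0.009, -0.0005, -0.003, 0, 0, 0])

```text
time_s: 28.3
eef_pos: [0.5737, 0.0971, 0.0722]
tool_rot: [0.0, 0.628, 0.778, 0.0]
contact_force: [-0.5, 0.2, 0.3]
gripper_width: 0.0001
grasp_force: 0.0
```

Call:
arm_command(targets=[0.0, -0.001, 0, 0, 0, 0, 0, 0.0, -0.002, 0, 0, 0, 0, 0, 0.0, -0.003, 0, 0, 0, 0, 0, 0.0, -0.003, 0, 0, 0, 0, 0])

```text
time_s: 28.7
eef_pos: [0.574, 0.0946, 0.0719]
tool_rot: [-0.0, 0.628, 0.778, -0.0]
contact_force: [1.0, -1.1, -0.6]
gripper_width: -0.0001
grasp_force: 0.0
```

Call:
arm_command(targets=[0.0, -0.001, 0, 0, 0, 0, 0, 0.0, -0.002, 0, 0, 0, 0, 0, 0.0, -0.003, 0, 0, 0, 0, 0, 0.0, -0.003, 0, 0, 0, 0, 0])

```text
time_s: 29.1
eef_pos: [0.5747, 0.0916, 0.072]
tool_rot: [-0.0, 0.628, 0.778, 0.0]
contact_force: [-0.5, -0.9, -0.4]
gripper_width: -0.0001
grasp_force: 0.0
```

Call:
arm_command(targets=[0.0, -0.001, 0, 0, 0, 0, 0, 0.0, -0.002, 0, 0, 0, 0, 0, 0.0, -0.003, 0, 0, 0, 0, 0, 0.0, -0.003, 0, 0, 0, 0, 0])

```text
time_s: 29.5
eef_pos: [0.5752, 0.0895, 0.0721]
tool_rot: [-0.001, 0.628, 0.778, 0.0]
contact_force: [-1.1, 5.0, 1.0]
gripper_width: 0.0001
grasp_force: 2.6
```

Call:
arm_command(targets=[0.0, -0.0015, 0, 0, 0, 0, 0, 0.0, -0.003, 0, 0, 0, 0, 0, 0.0, -0.004, 0, 0, 0, 0, 0])

```text
time_s: 29.8
eef_pos: [0.5763, 0.0862, 0.0731]
tool_rot: [-0.001, 0.628, 0.778, 0.001]
contact_force: [-4.0, 8.4, 8.4]
gripper_width: 0.0002
grasp_force: 4.9
```

Call:
arm_command(targets=[0.0, -0.0015, 0, -0.001, 0, 0, 0, 0.0, -0.003, 0, -0.002, 0, 0, 0, 0.0, -0.004, 0, -0.002, 0, 0, 0])

```text
time_s: 30.1
eef_pos: [0.577, 0.0824, 0.0749]
tool_rot: [-0.001, 0.628, 0.778, 0.001]
contact_force: [-3.6, 9.3, 7.6]
gripper_width: 0.0001
grasp_force: 5.6
```

Call:
arm_command(targets=[0.0, -0.0015, 0, -0.002, 0, 0, 0, 0.0, -0.003, 0, -0.003, 0, 0, 0, 0.0, -0.004, 0, -0.004, 0, 0, 0])

```text
time_s: 30.4
eef_pos: [0.5779, 0.077, 0.0781]
tool_rot: [0.0, 0.628, 0.778, 0.0]
contact_force: [-0.5, 2.4, 0.6]
gripper_width: -0.0001
grasp_force: 1.3
```

```bash
python3 look.py
```

```text
30.45 (np.float64(0.07972412073689325), np.float64(0.00039323803655300776), np.float64(0.0782622864921475)) [-0.3805  1.994   1.4612]
0.05 8 0.07 0.0682
0.06 11 0.069 0.0654
0.07 8 0.064 0.0604
0.08 52 0.147 0.1046
0.09 109 0.16 0.1061
0.1 14 0.065 0.0619
0.11 17 0.066 0.063
0.12 29 0.066 0.0332
0.13 27 0.067 0.0642
0.14 12 0.068 0.0661
0.15 30 0.069 0.067
0.16 18 0.069 0.0672
0.57 (np.float64(0.09701680043524272), np.float64(0.006614972757691788), np.float64(0.093791907685427))
0.6 (np.float64(0.1475489847061805), np.float64(-0.004716795768329243), np.float64(0.06681448011274183))
```

Force has dropped and the grip has risen to 67 mm, past dead centre, so it has released. I'll back away and up.

Call:
arm_command(targets=[0.0, 0.006, 0, -0.008, 0, 0, 0, 0.0, 0.014, 0, -0.02, 0, 0, 0, 0.0, 0.02, 0, -0.035, 0, 0, 0, 0.0, 0.024, 0, -0.06, 0, 0, 0, 0.0, 0.024, 0, -0.09, 0, 0, 0])

```text
time_s: 31.05
eef_pos: [0.572, 0.1012, 0.1691]
tool_rot: [-0.0, 0.628, 0.778, -0.001]
contact_force: [-0.3, 0.3, -0.1]
gripper_width: 0.0003
grasp_force: 0.0
```

Call:
arm_command(targets=[0.0, 0, 0, -0.05, 0, 0, 0, 0.0, 0, 0, -0.1, 0, 0, 0, 0.0, 0, 0, -0.1, 0, 0, 0])

```text
time_s: 31.35
eef_pos: [0.5769, 0.1008, 0.279]
tool_rot: [0.007, 0.628, 0.778, 0.005]
contact_force: [2.0, -0.3, -0.4]
gripper_width: 0.0005
grasp_force: 0.0
```

```bash
python3 look2.py
```

```text
31.45 (np.float64(0.05531850928968972), np.float64(0.0010073304772022125), np.float64(0.2710581599084705)) [-1.0275  0.2041 -1.2661]
-0.12 23 0.034 0.033
-0.11 22 0.033 0.0325
-0.1 23 0.034 0.0321
-0.09 22 0.033 0.0325
-0.08 23 0.034 0.0323
-0.07 22 0.037 0.0331
-0.06 5 0.037 0.0355
-0.03 1 0.021 0.0215
-0.02 19 0.079 0.0758
-0.01 26 0.077 0.0705
-0.0 21 0.075 0.0722
0.01 24 0.078 0.0748
0.02 21 0.081 0.0787
0.03 15 0.083 0.0807
0.04 6 0.088 0.0848
0.07 2 0.098 0.0976
0.08 14 0.1 0.0923
0.09 14 0.102 0.0991
0.1 14 0.117 0.0897
0.11 3 0.112 0.0076
0.14 6 0.139 0.1384
0.15 15 0.139 0.1359
0.16 15 0.138 0.0001
0.17 13 0.001 -0.0009
top grip 0.7 [286.5 167.8] [0.1542 0.013  0.052 ] [ 0.1024 -0.0425  0.5841]
side thumb_tab 0.46 [274.3 193.7] [0.0404 0.0194 0.085 ] [0.0681 0.0079 0.1102]
side grip 0.77 [279.  204.4] [0.0567 0.0304 0.052 ] [ 0.1322 -0.0027  0.1249]
```

```bash
python3 -c "
from h import *
print(ctrl.finish_job())"
```

```text
the job is handed in; nothing more can be done
None
```

I handed the job in after about 31 s, well under the 67 s limit, but the hand-in returned no verdict. The plate lies between the rails against the stop screw, met with about 5 N. The pliers locked with my hand off, were released at the thumb tab, and now stand fully open. I could not see the dowel under the jaw; I take it as fully in because the press force came and went as expected and the pliers locked.

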